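# Open the curing hood and load a cup on its drying post

### The arm

A 6-joint arm with a two-finger parallel gripper is mounted at the origin on the work surface. World frame = base frame: x ahead of the robot, y to its left, z up, the work surface at z = 0. Lengths are in m, angles in rad, forces in N, time in s.
With the tool pointing down it reaches from about 0.275 to 0.725 m from the base axis. Payload 15.9 kg.
Tool frame: the origin (TCP) lies on the centre line of the jaws, within the pads' length; the fingertips stand 25 mm ahead of it and the grasp point (between the pads) lies 6 mm ahead of it (robot.tip_extent is the distance from the TCP to the fingertips, in m); z points along the fingers, x is the direction in which the jaws open and shut, and the axes are right-handed (so a half turn about z gives the same grasp; the last joint's range is limited). The gripper opens to 85 mm and grips with 20 to 120 N. Pads are 22 mm wide; open, the fingers measure 114 mm over their backs; the gripper's body (76 mm by 85 mm) begins 54 mm behind the grasp point. The pads swing forward as they close: fully open they stand 13 mm farther back than shut.
Start: joints at [-1.231, 0.213, -0.034, 1.323, 0, 1.571], TCP at [0.167, -0.471, 0.256] pointing down, gripper open.
Joint ranges: [-2.98, 2.98], [-0.74, 1.72], [-1.14, 1.35], [-2.1, 2.04], [-1.57, 1.44], [-3.14, 3.14]. Speed limits (rad/s): [1.89, 1.89, 2.39, 2.57, 3.14, 3.14].

### API

Orientations are given as [roll, pitch, yaw] about the fixed x, y, z axes, in that order (R = Rz(yaw) Ry(pitch) Rx(roll)).
In Python, from cell import robot gives the robot as it stands. The module is installed in compiled form; this text tells all that it offers.
- The arm moves only by the tool apply_moves, never from a script. Its argument "steps" is a list of rows, each an object of numbers: "jaw": the opening in per cent of the stroke, from 0 (shut) to 100 (fully open); "tx", "ty", "tz": the shift along the tool's x, y, z in mm; "ax", "ay", "az": the turn, a rotation vector about the tool's x, y, z in rad. A call has 1 to 12 rows; each row shifts and turns the commanded pose from where the row before left it, along the tool's axes as they then stand; what a row does not reach is not made up. A row lasts 1/10 s, in which the tool goes at most 50 mm and 8.59 degrees, less where a joint would pass 70% of its speed; a pose out of reach is approached as far as the arm can. A call is refused whole if a number of a shift passes 50 or a number of a turn 0.15, either way. A call with a gripper value outside its range is refused whole. The fingers move at their own pace and stop on an object; "grip_force" is the grip in N (left out, the last holds). Time passes only in rows, so rows that do not move let the fingers close. It gives the time, the measured TCP pose, the force and the opening at its end, in the units of the state.
- robot.read_state(): the state, without advancing time (a new reading comes with each control period).
- robot.snapshot(name): name is "scene" or "top" or "wrist"; returns a dict with "pixels" (400x640x3 uint8, red, green, blue), "K" (3x3 intrinsics, pixels), "origin" and "rotation" of the camera in the world. Camera axes: x right, y up, looking along -z (the intrinsics and any distortion apply to the point x, -y, -z); pixel columns grow to the right and rows downward; lengths in m; the calibration is good to about 2 mm. A picture is of the moment at which its call begins. There is no depth.
- robot.finish_job(): hands the job in, once; it reports no verdict.
The state is a dict: "t": time; "qpos": joint angles; "qvel": joint speeds; "tau": joint torques, N m; "ee_pos": TCP position; "tcp_rot": TCP orientation; "wrist_force": force on the tool from outside, world axes, zero at the start; "wrist_torque": the same for the moment, N m; "gripper_width": finger opening in m.
Only numpy, scipy, OpenCV 4.12 (cv2) and the standard library are available. Lean on these libraries where they do the work, as an engineer would, in place of code of your own. Each camera call takes 0.05 s, during which the arm holds its last target.

### The job

Lift the clear hood of the curing station by its front lip and swing it over its spring's tipping point, so that it stays wide open on its own. Then pick up the cup that lies on its side in the little wooden cradle, turn it upside down and set it gently over the drying post in the station, with its rim resting all round on the metal disc, and let go. Leave the wire spool, the glue bottle and the gift box where they are.

Things in the scene. Friction and masses are not known exactly. Their poses are not given: they have to be found in the camera images.
- station: Fixed grey curing station on the table, base 235 x 230 mm (local x by y) and 40 mm high. Origin: on the table under the drying post. It stands sideways: local x points from its front (the lip side, facing the robot's right, -y) to the hinge side (facing left, +y), turned by up to 0.25 rad; z up. On its deck lies a metal disc 80 mm across and 6 mm thick, on which stands the drying post.
- post_foot (a point): Foot of the drying post: centre of the metal disc's top, 46 mm above the table. The steel post is 26 mm in diameter and rises 44 mm from this point; its top 10 mm are tapered. Nothing else stands on the deck within 90 mm of it once the hood is open.
- hinge (a point): Centre of the hood's hinge axis, which runs along the station's y, 105 mm behind the post and 44 mm above the table. The hood is a clear box 200 x 205 x 115 mm, walls 4 mm, 0.35 to 0.65 kg, open below, hinged at its rear lower edge.
- hood (a joint): Angle of the hood in rad: 0 shut, 1.75 wide open on its stop; opening swings its front up and over towards the hinge side. An over-centre spring and its weight press it shut below about 1 rad and throw it open above; it never stays between. Lifting at the lip takes 4 to 8 N at first and less and less up to the tipping point. The hinge is damped.
- hood_lip (a point): Middle of the front edge of the hood's lip; turns with the hood. The lip is a level aluminium flange 120 mm wide (along y), 6 mm thick, its front edge a 10 mm round bead; this point is the bead's axis. When shut: 234 mm in front of and 48 mm above the hinge axis, 92 mm above the table. The lip stands 34 mm out from the hood's front panel, with free space below it.
- cup: White straight-sided cup, 52 mm outside diameter, 64 mm long, walls 4 mm (44 mm inside), bottom 5 mm, 0.13 to 0.21 kg. Origin: on its axis, mid length. Local x runs along its axis from the bottom to the open mouth. It starts lying with its mouth roughly towards the station (to the robot's left), its axis 37 mm above the table.
- cup_rim (a point): Centre of the cup's mouth, in the plane of the rim, 32 mm from the cup's origin along its local x.
- cradle: Fixed wooden cradle under the cup, 50 mm (along the cup's axis) x 44 mm, 15 mm high. Origin on the table, axes as the cup's at the start.
- spool: Bystander: copper wire spool, 48 mm diameter, 28 mm high, standing. Origin at its underside.
- glue: Bystander: small white glue bottle, 32 mm diameter, 85 mm high, standing. Origin at its underside.
- giftbox: Bystander: white card gift box, 64 x 64 x 54 mm. Origin at its underside.
There are look-alikes about, which are no part of the job. Leave any red or turquoise look-alike of the cup alone.

How it is judged:
On the way, in this order (a step that is already met when the one before it is completed fails the run):
1. the hood stands wide open by itself, untouched by the robot (value of joint hood above 1.6 rad and contact force between hood and the arm below 0.1 N and contact force between hood and the fingers below 0.1 N), for 0.3 s.
2. the cup is upside down over the post (angle between cup's own x axis and vertical above 2.9 rad and horizontal distance between cup_rim and post_foot below 0.012 m and z of cup_rim in the frame of post_foot below 0.03 m), for 0.1 s.
At the end, for the whole second after the job is handed in: The hood stands open by itself beyond 1.6 rad; the cup is upside down over the post (axis within 0.09 rad of vertical, mouth centre within 12 mm of the post's axis), its rim on the metal disc (within 4 mm), released and at rest (value of joint hood above 1.6 rad and angle between cup's own x axis and vertical above 3.05 rad and horizontal distance between cup_rim and post_foot below 0.012 m and z of cup_rim in the frame of post_foot below 0.004 m and linear speed of cup below 0.02 m/s); the robot touches nothing.
It fails at once if a bystander (spool, glue bottle or gift box) was moved by more than 30 mm (distance of any of spool, glue, giftbox from where it was at the start of the episode above 0.03 m).
It fails at once if the cup was dropped or slammed down over the post (faster than 0.6 m/s) (horizontal distance between cup and post_foot below 0.03 m and z of cup_rim in the frame of post_foot below 0.04 m and linear speed of cup above 0.6 m/s).
It also fails if it takes over 61 s, if anything falls off the work surface, if the arm or the gripper's body presses on something with over 40 N, if the wrist force passes 120 N, or if a joint passes its speed limit or range.

## Working session

There is one attempt and no reset: what is moved stays moved. The work goes in short steps, Python scripts to look and compute and a tool call to move; the robot and the scene stay as the last step left them, time stands still between calls to the robot, and variables do not carry over. Pictures are saved under pics/ and viewed, and the job is handed in when it is done.

Besides the shell and the picture viewer there is one more tool, called as name(argument=value, ...) on one line, values as JSON. apply_moves: Moves the arm, as the interface text tells. Its arguments: {"type":"object","properties":{"steps":{"type":"array","items":{"type":"object","properties":{"jaw":{"type":"number"},"tx":{"type":"number"},"ty":{"type":"number"},"tz":{"type":"number"},"ax":{"type":"number"},"ay":{"type":"number"},"az":{"type":"number"}}}},"grip_force":{"type":"number"}},"required":["steps"]}

```bash
mkdir -p pics; ls; cat > h.py <<'E'
import numpy as np, cv2
from cell import robot
def snap(n,f):
    s=robot.snapshot(n); cv2.imwrite('pics/'+f+'.png',s['pixels'][:,:,::-1]); np.savez('pics/'+f+'.npz',**{k:np.array(v) for k,v in s.items() if k in('pixels','K','origin','rotation')}); return s
def load(f): return np.load('pics/'+f+'.npz')
def ray(s,u,v):
    d=np.linalg.inv(s['K'])@np.array([u,v,1.]); return np.array(s['origin']),np.array(s['rotation'])@np.array([d[0],-d[1],-d[2]])
def onz(s,u,v,z):
    o,d=ray(s,u,v); return o+d*(z-o[2])/d[2]
def proj(s,p):
    c=np.array(s['rotation']).T@(np.array(p)-s['origin']); q=s['K']@np.array([c[0],-c[1],-c[2]]); return q[:2]/q[2]
E
python3 - <<'E'
from h import *
for n in ['scene','top','wrist']:
    s=snap(n,n+'0'); print(n,s.keys(),s['K'],s['origin'],s['rotation'])
print(robot.read_state())
E
```

```text
pics
scene dict_keys(['pixels', 'K', 'origin', 'rotation']) [[368.8814439    0.         321.61175506]
 [  0.         368.8814439  196.80039454]
 [  0.           0.           1.        ]] [ 1.24464567 -0.01374122  0.72861932] [0.82280481 0.00994544 1.66084383]
top dict_keys(['pixels', 'K', 'origin', 'rotation']) [[374.04904229   0.         319.69170397]
 [  0.         374.04904229 197.54649163]
 [  0.           0.           1.        ]] [ 0.45530937 -0.1120864   1.07481495] [ 0.11546946 -0.00846092 -1.54580877]
wrist dict_keys(['pixels', 'K', 'origin', 'rotation']) [[280.93063459   0.         318.41326591]
 [  0.         280.93063459 198.81939525]
 [  0.           0.           1.        ]] [ 0.23471125 -0.44806842  0.37309751] [-0.2874815   0.00277446 -1.23024823]
{'t': 0.15, 'qpos': array([-1.23096877e+00,  2.13278183e-01, -3.48688339e-02,  1.32349766e+00,
        1.28057670e-05,  1.57079229e+00]), 'qvel': array([ 6.16797826e-04, -2.18740180e-03,  2.01089621e-03, -8.72930408e-05,
       -1.28199073e-03, -9.34455510e-04]), 'tau': array([-6.61316226e-04, -6.86400318e+01,  4.87253022e+01,  1.28964521e-02,
        8.02892873e-05,  4.32615138e-06]), 'ee_pos': array([ 0.1665906 , -0.47119224,  0.25593062]), 'tcp_rot': array([-3.14157984e+00,  8.48355277e-04, -1.23096473e+00]), 'wrist_force': array([ 0.00161697,  0.72095312, -0.07752352]), 'wrist_torque': array([-0.06116148, -0.00940091,  0.00805383]), 'gripper_width': 0.08500697272832865}
```

Rotation is roll/pitch/yaw.

```bash
sed -i "s/^def ray/from scipy.spatial.transform import Rotation as R\ndef Rm(s): return R.from_euler('xyz',s['rotation']).as_matrix()\ndef ray/; s/np.array(s\['rotation'\])@/Rm(s)@/; s/np.array(s\['rotation'\]).T/Rm(s).T/" h.py; cat h.py|tail -9
```

```text
def load(f): return np.load('pics/'+f+'.npz')
from scipy.spatial.transform import Rotation as R
def Rm(s): return R.from_euler('xyz',s['rotation']).as_matrix()
def ray(s,u,v):
    d=np.linalg.inv(s['K'])@np.array([u,v,1.]); return np.array(s['origin']),Rm(s)@np.array([d[0],-d[1],-d[2]])
def onz(s,u,v,z):
    o,d=ray(s,u,v); return o+d*(z-o[2])/d[2]
def proj(s,p):
    c=Rm(s).T@(np.array(p)-s['origin']); q=s['K']@np.array([c[0],-c[1],-c[2]]); return q[:2]/q[2]
```

View pics/scene0.png

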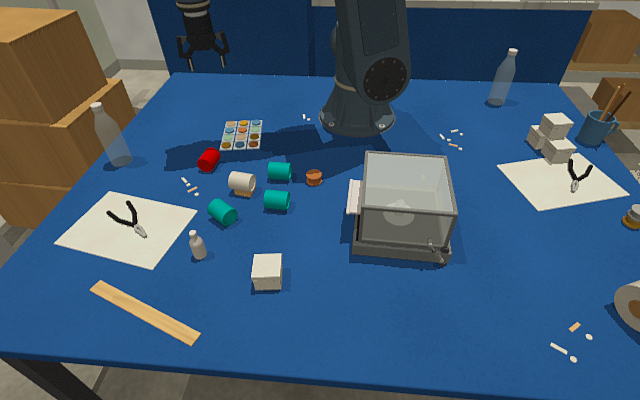

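View pics/top0.png

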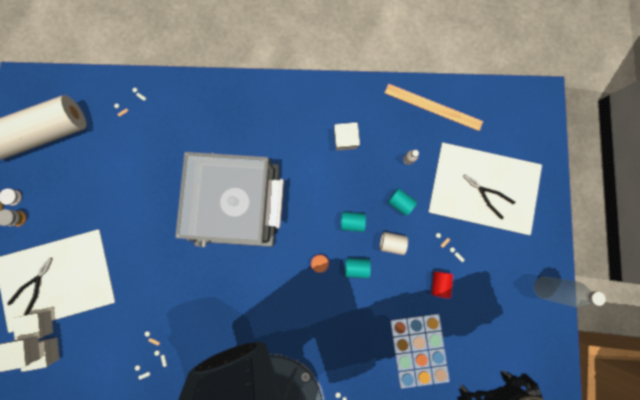

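View pics/wrist0.png

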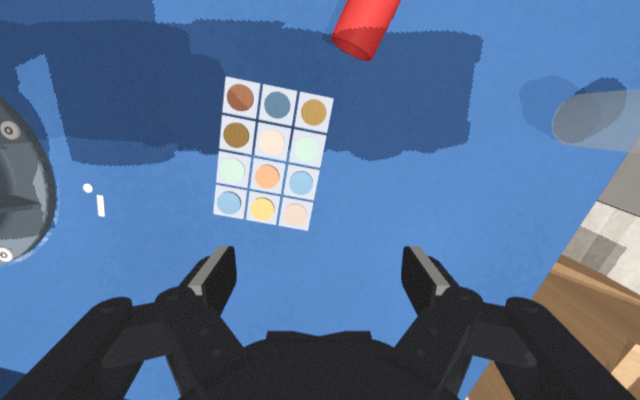

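The scene shows the station around (405,205), its lip at (354,198) and the cup at (242,183) between turquoise decoys. In the top view the disc is at (235,202), the lip at (277,203) and the cup at (394,243). Next I'll measure.

```bash
python3 - <<'E'
from h import *
s=load('top0'); im=s['pixels'][:,:,::-1]
cv2.imwrite('pics/z1.png',cv2.resize(im[130:280,160:450],None,fx=2.75,fy=2.75,interpolation=cv2.INTER_CUBIC))
sc=load('scene0'); cv2.imwrite('pics/z2.png',cv2.resize(sc['pixels'][130:300,180:480,::-1],None,fx=2.6,fy=2.6,interpolation=cv2.INTER_CUBIC))
hsv=cv2.cvtColor(im,cv2.COLOR_BGR2HSV)
m=((hsv[...,1]<110)&(hsv[...,2]>110)).astype(np.uint8)
def blobs(m,lo=40):
    n,l,st,c=cv2.connectedComponentsWithStats(m)
    for i in range(1,n):
        if lo<st[i,4]<4000:
            ct=cv2.findContours((l==i).astype(np.uint8),0,2)[0][0]
            print(st[i],c[i].round(1),cv2.minAreaRect(ct))
blobs(m)
E
```

```text
[384  83 100  49 535] [432.7 106.1] ((433.362060546875, 106.8448257446289), (104.17508697509766, 12.4415864944458), 21.801410675048828)
[132  87  15  14  86] [138.4  93.7] ((138.75, 93.74999237060547), (17.677669525146484, 5.656853675842285), 45.0)
[   0   95   79   63 2783] [ 33.9 125.4] ((32.57884979248047, 124.98776245117188), (38.24356460571289, 83.21573638916016), 69.86369323730469)
[117 108  12   9  62] [122.4 112. ] ((122.49998474121094, 111.9999771118164), (4.992301940917969, 12.480754852294922), 56.3099365234375)
[334 122  27  29 670] [346.6 135.5] ((346.7758483886719, 135.81033325195312), (27.32196617126465, 25.661056518554688), 85.2363510131836)
[403 149  17  16 166] [411.6 156.2] ((411.383544921875, 156.6438446044922), (12.640443801879883, 17.556175231933594), 20.556047439575195)
[265 178  19  51 758] [274.1 202.6] ((273.9295654296875, 202.6623992919922), (16.212675094604492, 50.21089553833008), 3.468229293823242)
[  0 188  21  18 314] [  9.4 196.7] ((10.0, 196.5), (17.0, 20.0), 90.0)
[  0 209  17  18 220] [  6.1 217.7] ((8.0, 217.5), (17.0, 16.0), 90.0)
[379 233  30  23 
[... 283 characters left out ...]
] ((457.00006103515625, 254.00003051757812), (19.79899024963379, 5.656853675842285), 45.0)
[ 391  314   59   75 2866] [419.9 350.8] ((419.74273681640625, 350.7596740722656), (69.6850814819336, 50.453365325927734), 82.14668273925781)
[144 331  17  15 102] [151.3 338.6] ((151.25001525878906, 338.7500305175781), (19.798988342285156, 7.77817440032959), 45.0)
[154 350  13  18 104] [161.  357.8] ((161.03514099121094, 357.61083984375), (19.409666061401367, 8.3079252243042), 53.97262954711914)
[138 371  13   9  70] [143.7 375.3] ((143.60000610351562, 375.20001220703125), (5.366563320159912, 13.416406631469727), 63.43495178222656)
[317 382   7  18  61] [320.1 393. ] ((320.0, 390.5), (6.0, 17.0), 0.0)
```

View pics/z1.png

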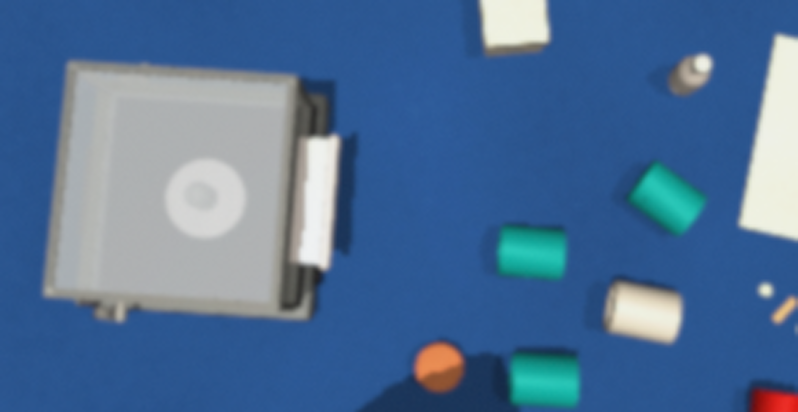

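View pics/z2.png

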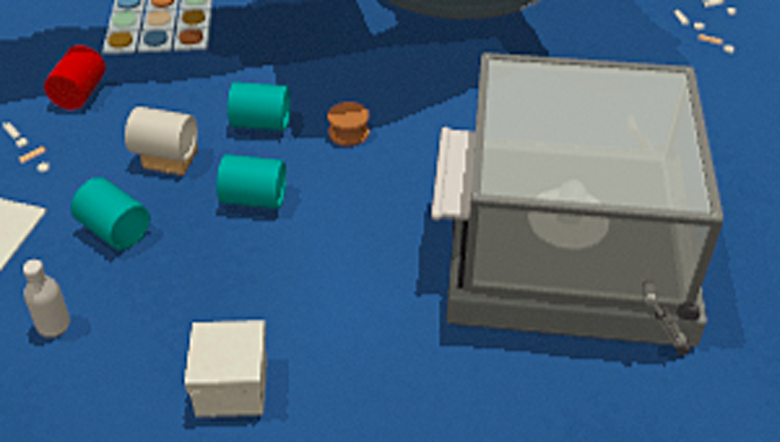

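```bash
python3 - <<'E'
from h import *
s=load('top0'); sc=load('scene0')
Z=lambda u,v:(u/2.75+160-.3,v/2.75+130-.3)
Y=lambda u,v:(u/2.6+180-.3,v/2.6+130-.3)
P=lambda n,c,z:print(n,onz(*c,z).round(4))
P('disc',(s,*Z(205,198)),.046)
P('disc scene',(sc,*Y(568,217)),.046)
for n,c in [('lipA',(339,137)),('lipB',(326,270)),('lipinA',(305,135)),('lipinB',(293,268))]:P(n,(s,*Z(*c)),.095)
P('lipA sc',(sc,*Y(441,130)),.097);P('lipB sc',(sc,*Y(432,217)),.097)
for n,c in [('boxL0',(68,63)),('boxL1',(45,297)),('boxR0',(298,75)),('boxR1',(281,308))]:P(n,(s,*Z(*c)),.159)
for n,c in [('cup0',(615,280)),('cup1',(683,292)),('cup2',(676,342)),('cup3',(605,330))]:P(n,(s,*Z(*c)),.037)
P('spool',(s,*Z(439,367)),.028)
# two-view for disc/post top? disc
def tri(c1,c2):
    (o1,d1),(o2,d2)=ray(*c1),ray(*c2)
    A=np.c_[d1,-d2];t=np.linalg.lstsq(A,o2-o1,rcond=None)[0]
    a,b=o1+d1*t[0],o2+d2*t[1];print('tri',((a+b)/2).round(4),np.linalg.norm(a-b).round(4))
tri((s,*Z(205,198)),(sc,*Y(568,217)))
tri((s,*Z(339,137)),(sc,*Y(432,217)))
tri((s,*Z(326,270)),(sc,*Y(441,130)))
# cup mask in scene
for n,c in [('giftbox',(515,5)),('glue',(690,75)),('tq1',(533,252)),('tq2',(546,380)),('tq3',(667,198))]:P(n,(s,*Z(*c)),.03)
E
```

```text
disc [0.5572 0.1177 0.046 ]
disc scene [0.5588 0.1165 0.046 ]
lipA [ 0.6147 -0.0191  0.095 ]
lipB [ 0.4866 -0.0114  0.095 ]
lipinA [0.6158 0.0137 0.095 ]
lipinB [0.4877 0.02   0.095 ]
lipA sc [ 0.4951 -0.0141  0.097 ]
lipB sc [ 0.6201 -0.018   0.097 ]
boxL0 [0.6656 0.2226 0.159 ]
boxL1 [0.4546 0.2288 0.159 ]
boxR0 [0.6602 0.0141 0.159 ]
boxR1 [0.4501 0.0205 0.159 ]
cup0 [ 0.4858 -0.2963  0.037 ]
cup1 [ 0.4755 -0.3649  0.037 ]
cup2 [ 0.4256 -0.3578  0.037 ]
cup3 [ 0.4357 -0.2866  0.037 ]
spool [ 0.3946 -0.1215  0.028 ]
tri [0.5573 0.1174 0.0446] 0.0012
tri [ 0.6151 -0.0184  0.0919] 0.0007
tri [ 0.4869 -0.0125  0.0904] 0.0032
giftbox [ 0.7696 -0.1915  0.03  ]
glue [ 0.7    -0.3744  0.03  ]
tq1 [ 0.5122 -0.214   0.03  ]
tq2 [ 0.3845 -0.2289  0.03  ]
tq3 [ 0.571  -0.3504  0.03  ]
```

```bash
cat > plan.py <<'E'
import numpy as np, json
from scipy.spatial.transform import Rotation as R, Slerp
def pose(yaw,tilt):  # tool down with yaw, tilted about tool x by tilt (towards +y for yaw~0)
    return R.from_euler('z',yaw)*R.from_euler('x',np.pi)*R.from_euler('x',tilt)
class Cmd:
    def __init__(s,p,r): s.p=np.array(p,float); s.r=r
    def step(s,p,r,dm=0,da=2):
        t=np.round(s.r.inv().apply(np.array(p)-s.p)*1000,dm)+0.
        rn=s.r; 
        p2=s.p+s.r.apply(t/1000)
        a=np.round((s.r.inv()*r).as_rotvec(),da)+0.
        s.p=p2; s.r=s.r*R.from_rotvec(a)
        d={k:v for k,v in zip(['tx','ty','tz','ax','ay','az'],[*t,*a]) if v}
        return d
    def line(s,p,r,n,**k):
        p0=s.p.copy(); sl=Slerp([0,1],R.concatenate([s.r,r])); out=[]
        for i in range(1,n+1):
            out.append(s.step(p0+(np.array(p)-p0)*i/n,sl(i/n),**k))
        return out
def show(rows): 
    for i in range(0,len(rows),12): print(json.dumps(rows[i:i+12]).replace('.0,',',').replace('.0}','}'))
def cur():
    from cell import robot
    st=robot.read_state(); return Cmd(st['ee_pos'],R.from_euler('xyz',st['tcp_rot'])),st
E
python3 - <<'E'
from plan import *
c,st=cur()
show(c.line([.55,-.16,.26],pose(-.05,0),16)); print(c.p,c.r.as_euler('xyz'))
show(c.line([.55,-.14,.20],pose(-.05,1.07),11)); print(c.p,c.r.as_euler('xyz'))
E
```

```text
[{"tx": -10, "ty": -29, "az": -0.07}, {"tx": -9, "ty": -30, "az": -0.08}, {"tx": -6, "ty": -30, "tz": -1, "az": -0.07}, {"tx": -3, "ty": -31, "az": -0.08}, {"tx": -2, "ty": -31, "az": -0.07}, {"tx": 1, "ty": -30, "az": -0.07}, {"tx": 3, "ty": -31, "tz": -1, "az": -0.08}, {"tx": 6, "ty": -30, "az": -0.07}, {"tx": 7, "ty": -30, "az": -0.07}, {"tx": 10, "ty": -30, "az": -0.08}, {"tx": 12, "ty": -28, "tz": -1, "az": -0.07}, {"tx": 14, "ty": -28, "az": -0.08}]
[{"tx": 16, "ty": -26, "az": -0.07}, {"tx": 18, "ty": -25, "az": -0.07}, {"tx": 19, "ty": -24, "tz": -1, "az": -0.08}, {"tx": 22, "ty": -22, "az": -0.07}]
[ 0.55009891 -0.1601942   0.26007688] [-3.14080338e+00  3.11316101e-04 -5.09646159e-02]
[{"ty": -2, "tz": 5, "ax": 0.1}, {"ty": -1, "tz": 6, "ax": 0.09}, {"ty": -1, "tz": 6, "ax": 0.1}, {"tz": 6, "ax": 0.1}, {"tx": -1, "tz": 5, "ax": 0.1}, {"ty": 1, "tz": 6, "ax": 0.09}, {"ty": 2, "tz": 5, "ax": 0.1}, {"ty": 2, "tz": 6, "ax": 0.1}, {"ty": 2, "tz": 5, "ax": 0.09}, {"ty": 3, "tz": 5, "ax": 0.1}, {"ty": 4, "tz": 5, "ax": 0.1}]
[ 0.55012291 -0.13972408  0.19957565] [-2.07080338e+00  3.11316101e-04 -5.09646159e-02]
```

apply_moves(steps=[{"jaw":0,"tx":-10,"ty":-29,"az":-0.07},{"tx":-9,"ty":-30,"az":-0.08},{"tx":-6,"ty":-30,"tz":-1,"az":-0.07},{"tx":-3,"ty":-31,"az":-0.08},{"tx":-2,"ty":-31,"az":-0.07},{"tx":1,"ty":-30,"az":-0.07},{"tx":3,"ty":-31,"tz":-1,"az":-0.08},{"tx":6,"ty":-30,"az":-0.07},{"tx":7,"ty":-30,"az":-0.07},{"tx":10,"ty":-30,"az":-0.08},{"tx":12,"ty":-28,"tz":-1,"az":-0.07},{"tx":14,"ty":-28,"az":-0.08}], grip_force=40)

```text
validation failed for argument at $.st...
```

apply_moves(steps=[{"tx":16,"ty":-26,"az":-0.07},{"tx":18,"ty":-25,"az":-0.07},{"tx":19,"ty":-24,"tz":-1,"az":-0.08},{"tx":22,"ty":-22,"az":-0.07}])

```text
validation failed for argument at $.st...
```

apply_moves(steps=[{"ty":-2,"tz":5,"ax":0.1},{"ty":-1,"tz":6,"ax":0.09},{"ty":-1,"tz":6,"ax":0.1},{"tz":6,"ax":0.1},{"tx":-1,"tz":5,"ax":0.1},{"ty":1,"tz":6,"ax":0.09},{"ty":2,"tz":5,"ax":0.1},{"ty":2,"tz":6,"ax":0.1},{"ty":2,"tz":5,"ax":0.09},{"ty":3,"tz":5,"ax":0.1},{"ty":4,"tz":5,"ax":0.1},{}])

```text
validation failed for argument at $.st...
```

```bash
python3 - <<'E'
from h import *
st=robot.read_state(); print(st['t'],st['qpos'].round(3),st['ee_pos'].round(4),st['tcp_rot'].round(3),st['wrist_force'].round(2),st['gripper_width'])
snap('scene','s1');snap('wrist','w1')
E
```

```text
0.15 [-1.231  0.213 -0.035  1.323  0.     1.571] [ 0.1666 -0.4712  0.2559] [-3.142e+00  1.000e-03 -1.231e+00] [ 0.    0.72 -0.08] 0.08500697272832865
```

View pics/s1.png

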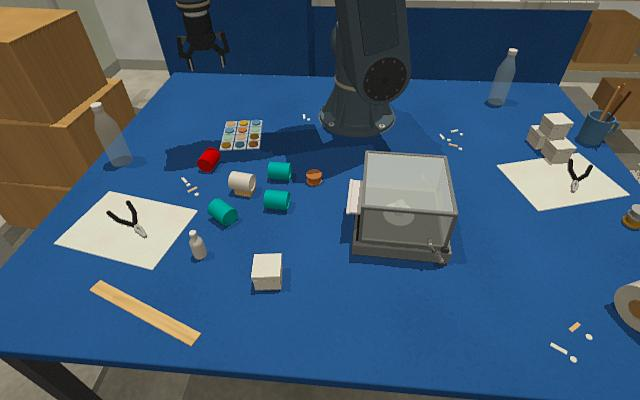

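View pics/w1.png

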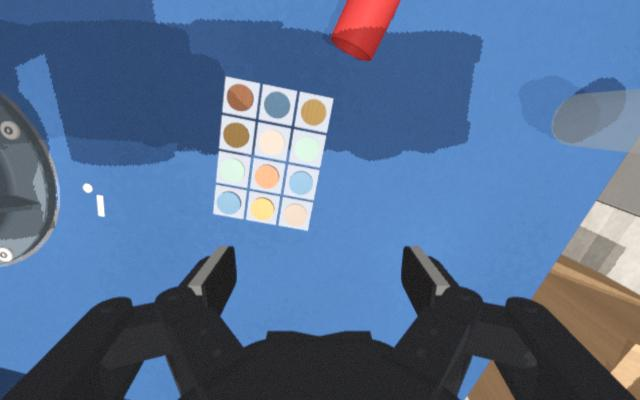

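The moves were refused and the views show nothing has changed. I'll try one row with all keys filled in.

apply_moves(steps=[{"jaw":0,"tx":-10,"ty":-29,"tz":0,"ax":0,"ay":0,"az":-0.07}], grip_force=40)

```text
t: 0.35
ee_pos: [0.1894, -0.4533, 0.256]
tcp_rot: [3.141, 0.0, -1.164]
wrist_force: [-0.0, 0.6, -0.1]
gripper_width: 0.0735
```

```bash
cat >> plan.py <<'E'
JAW=0
def show(rows):
    for i in range(0,len(rows),12):
        print('['+','.join('{'+','.join(f'"{k}":{r.get(k,JAW if k=="jaw" else 0):g}' for k in ['jaw','tx','ty','tz','ax','ay','az'])+'}' for r in rows[i:i+12])+']')
E
python3 - <<'E'
from plan import *
c,st=cur(); c.p=np.array([.1666,-.4712,.2559]);r0=R.from_euler('xyz',[-3.1416,.0008,-1.231]); c.p=c.p+r0.apply([-.01,-.029,0]); c.r=r0*R.from_rotvec([0,0,-.07])
show(c.line([.55,-.16,.26],pose(-.05,0),12)); print(c.p,c.r.as_euler('xyz'))
show(c.line([.55,-.14,.20],pose(-.05,1.07),11)); print(c.p,c.r.as_euler('xyz'))
E
```

```text
[{"jaw":0,"tx":-10,"ty":-37,"tz":0,"ax":0,"ay":0,"az":-0.09},{"jaw":0,"tx":-7,"ty":-38,"tz":-1,"ax":0,"ay":0,"az":-0.1},{"jaw":0,"tx":-4,"ty":-39,"tz":0,"ax":0,"ay":0,"az":-0.09},{"jaw":0,"tx":1,"ty":-38,"tz":0,"ax":0,"ay":0,"az":-0.09},{"jaw":0,"tx":3,"ty":-39,"tz":-1,"ax":0,"ay":0,"az":-0.09},{"jaw":0,"tx":8,"ty":-38,"tz":0,"ax":0,"ay":0,"az":-0.1},{"jaw":0,"tx":11,"ty":-37,"tz":0,"ax":0,"ay":0,"az":-0.09},{"jaw":0,"tx":14,"ty":-36,"tz":-1,"ax":0,"ay":0,"az":-0.09},{"jaw":0,"tx":17,"ty":-34,"tz":0,"ax":0,"ay":0,"az":-0.09},{"jaw":0,"tx":20,"ty":-33,"tz":0,"ax":0,"ay":0,"az":-0.1},{"jaw":0,"tx":24,"ty":-30,"tz":-1,"ax":0,"ay":0,"az":-0.09},{"jaw":0,"tx":26,"ty":-29,"tz":0,"ax":0,"ay":0,"az":-0.09}]
[ 0.54981632 -0.15953424  0.26002948] [-3.14085577e+00  3.11532365e-04 -5.09998823e-02]
[{"jaw":0,"tx":0,"ty":-2,"tz":5,"ax":0.1,"ay":0,"az":0},{"jaw":0,"tx":0,"ty":-1,"tz":6,"ax":0.09,"ay":0,"az":0},{"jaw":0,"tx":0,"ty":-1,"tz":6,"ax":0.1,"ay":0,"az":0},{"jaw":0,"tx":0,"ty":0,"tz":5,"ax":0.1,"ay":0,"az":0},{"jaw":0,"tx":0,"ty":1,"tz":6,"ax":0.1,"ay":0,"az":0},{"jaw":0,"tx":0,"ty":1,"tz":6,"ax":0.09,"ay":0,"az":0},{"jaw":0,"tx":-1,"ty":1,"tz":5,"ax":0.1,"ay":0,"az":0},{"jaw":0,"tx":0,"ty":2,"tz":6,"ax":0.1,"ay":0,"az":0},{"jaw":0,"tx":0,"ty":3,"tz":5,"ax":0.09,"ay":0,"az":0},{"jaw":0,"tx":0,"ty":3,"tz":5,"ax":0.1,"ay":0,"az":0},{"jaw":0,"tx":0,"ty":3,"tz":4,"ax":0.1,"ay":0,"az":0}]
[ 0.54979193 -0.1400314   0.20041455] [-2.07085577e+00  3.11532365e-04 -5.09998823e-02]
```

apply_moves(steps=[{"jaw":0,"tx":-10,"ty":-37,"tz":0,"ax":0,"ay":0,"az":-0.09},{"jaw":0,"tx":-7,"ty":-38,"tz":-1,"ax":0,"ay":0,"az":-0.1},{"jaw":0,"tx":-4,"ty":-39,"tz":0,"ax":0,"ay":0,"az":-0.09},{"jaw":0,"tx":1,"ty":-38,"tz":0,"ax":0,"ay":0,"az":-0.09},{"jaw":0,"tx":3,"ty":-39,"tz":-1,"ax":0,"ay":0,"az":-0.09},{"jaw":0,"tx":8,"ty":-38,"tz":0,"ax":0,"ay":0,"az":-0.1},{"jaw":0,"tx":11,"ty":-37,"tz":0,"ax":0,"ay":0,"az":-0.09},{"jaw":0,"tx":14,"ty":-36,"tz":-1,"ax":0,"ay":0,"az":-0.09},{"jaw":0,"tx":17,"ty":-34,"tz":0,"ax":0,"ay":0,"az":-0.09},{"jaw":0,"tx":20,"ty":-33,"tz":0,"ax":0,"ay":0,"az":-0.1},{"jaw":0,"tx":24,"ty":-30,"tz":-1,"ax":0,"ay":0,"az":-0.09},{"jaw":0,"tx":26,"ty":-29,"tz":0,"ax":0,"ay":0,"az":-0.09}])

```text
t: 1.55
ee_pos: [0.551, -0.1585, 0.2603]
tcp_rot: [3.142, -0.0, -0.047]
wrist_force: [-0.3, -1.0, 0.1]
gripper_width: -0.0001
```

apply_moves(steps=[{"jaw":0,"tx":0,"ty":-2,"tz":5,"ax":0.1,"ay":0,"az":0},{"jaw":0,"tx":0,"ty":-1,"tz":6,"ax":0.09,"ay":0,"az":0},{"jaw":0,"tx":0,"ty":-1,"tz":6,"ax":0.1,"ay":0,"az":0},{"jaw":0,"tx":0,"ty":0,"tz":5,"ax":0.1,"ay":0,"az":0},{"jaw":0,"tx":0,"ty":1,"tz":6,"ax":0.1,"ay":0,"az":0},{"jaw":0,"tx":0,"ty":1,"tz":6,"ax":0.09,"ay":0,"az":0},{"jaw":0,"tx":-1,"ty":1,"tz":5,"ax":0.1,"ay":0,"az":0},{"jaw":0,"tx":0,"ty":2,"tz":6,"ax":0.1,"ay":0,"az":0},{"jaw":0,"tx":0,"ty":3,"tz":5,"ax":0.09,"ay":0,"az":0},{"jaw":0,"tx":0,"ty":3,"tz":5,"ax":0.1,"ay":0,"az":0},{"jaw":0,"tx":0,"ty":3,"tz":4,"ax":0.1,"ay":0,"az":0},{"jaw":0,"tx":0,"ty":0,"tz":0,"ax":0,"ay":0,"az":0}])

```text
t: 2.75
ee_pos: [0.5489, -0.1407, 0.1968]
tcp_rot: [-2.066, 0.007, -0.052]
wrist_force: [-0.8, 0.6, -0.2]
gripper_width: 0.0003
```

```bash
python3 - <<'E'
from h import *
st=robot.read_state(); print(st['t'],st['qpos'].round(3),st['ee_pos'].round(4),st['tcp_rot'].round(3),st['wrist_force'].round(2),st['gripper_width'])
snap('scene','s1');snap('wrist','w1')
E
```

```text
2.75 [-0.636  0.91   0.465  1.924  0.822  0.627] [ 0.5489 -0.1407  0.1968] [-2.066  0.007 -0.052] [-0.81  0.57 -0.22] 0.000291882604163172
```

View pics/s1.png

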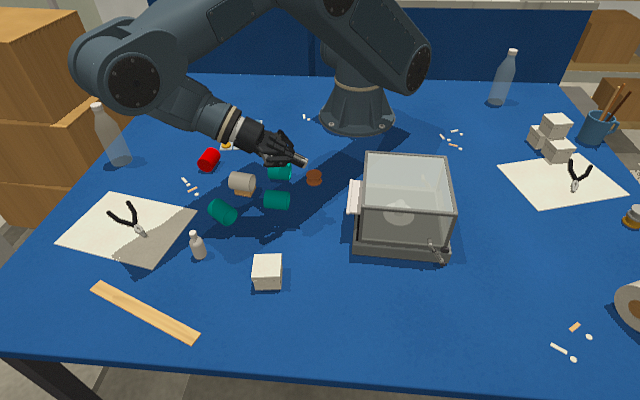

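View pics/w1.png

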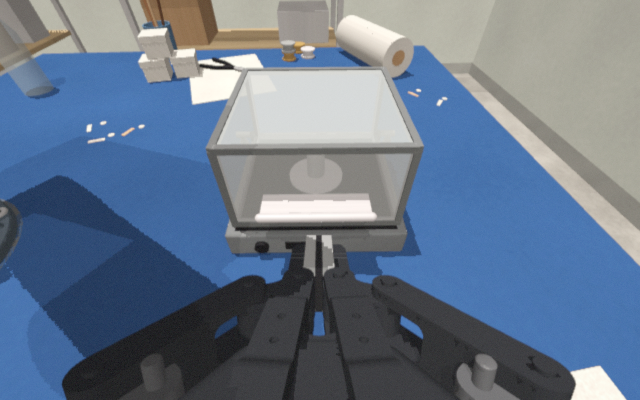

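The lip bead shows at wrist rows around 217 and columns 258–375, straight ahead of the closed fingers. I'll go down and then in under the lip.

```bash
python3 - <<'E'
from plan import *
from h import load,proj,onz
s=load('w1')
for q in [(258,217),(376,216)]: print(onz(s,*q,.092).round(4))
c,st=cur()
c.r=pose(-.05,1.07)
show(c.line([.551,-.075,.079],pose(-.05,1.07),6)); print(c.p)
show(c.line([.551,-.027,.079],pose(-.05,1.07),4)); print(c.p)
E
```

```text
[ 0.4912 -0.0087  0.092 ]
[ 0.6171 -0.0143  0.092 ]
[{"jaw":0,"tx":0,"ty":12,"tz":19,"ax":0,"ay":0,"az":0},{"jaw":0,"tx":-1,"ty":13,"tz":20,"ax":0,"ay":0,"az":0},{"jaw":0,"tx":0,"ty":12,"tz":19,"ax":0,"ay":0,"az":0},{"jaw":0,"tx":0,"ty":13,"tz":19,"ax":0,"ay":0,"az":0},{"jaw":0,"tx":-1,"ty":12,"tz":19,"ax":0,"ay":0,"az":0},{"jaw":0,"tx":0,"ty":13,"tz":20,"ax":0,"ay":0,"az":0}]
[ 0.55120393 -0.07479155  0.07848098]
[{"jaw":0,"tx":-1,"ty":-6,"tz":10,"ax":0,"ay":0,"az":0},{"jaw":0,"tx":0,"ty":-6,"tz":11,"ax":0,"ay":0,"az":0},{"jaw":0,"tx":-1,"ty":-6,"tz":10,"ax":0,"ay":0,"az":0},{"jaw":0,"tx":-1,"ty":-5,"tz":11,"ax":0,"ay":0,"az":0}]
[ 0.55060095 -0.02681618  0.07849137]
```

Bead middle from the wrist view is (0.554, -0.012), which agrees with the prediction of (0.5515, -0.012).

apply_moves(steps=[{"jaw":0,"tx":0,"ty":12,"tz":19,"ax":0,"ay":0,"az":0},{"jaw":0,"tx":-1,"ty":13,"tz":20,"ax":0,"ay":0,"az":0},{"jaw":0,"tx":0,"ty":12,"tz":19,"ax":0,"ay":0,"az":0},{"jaw":0,"tx":0,"ty":13,"tz":19,"ax":0,"ay":0,"az":0},{"jaw":0,"tx":-1,"ty":12,"tz":19,"ax":0,"ay":0,"az":0},{"jaw":0,"tx":0,"ty":13,"tz":20,"ax":0,"ay":0,"az":0},{"jaw":0,"tx":0,"ty":0,"tz":0,"ax":0,"ay":0,"az":0},{"jaw":0,"tx":0,"ty":0,"tz":0,"ax":0,"ay":0,"az":0}])

```text
t: 3.65
ee_pos: [0.5518, -0.0746, 0.0811]
tcp_rot: [-2.074, -0.002, -0.05]
wrist_force: [0.5, -0.1, 1.2]
gripper_width: 0.0005
```

```bash
python3 - <<'E'
from h import *
st=robot.read_state(); print(st['t'],st['qpos'].round(3),st['ee_pos'].round(4),st['tcp_rot'].round(3),st['wrist_force'].round(2),st['gripper_width'])
snap('scene','s2')
E
```

```text
3.65 [-0.548  0.916  0.186  1.555  0.879  0.725] [ 0.5518 -0.0746  0.0811] [-2.074e+00 -2.000e-03 -5.000e-02] [ 0.45 -0.1   1.19] 0.000515429262185987
```

View pics/s2.png

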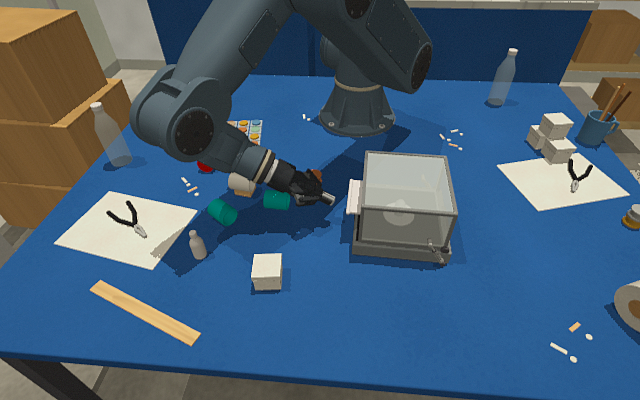

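```bash
cat > arc.py <<'E'
from plan import *
xs=np.array([.05,.9985,0]);hinge=np.array([.558,.117,.044])+.105*xs
def tcp(th,off=-.015,along=-.007,b0=.5,k=.75):
    b=b0+k*th; a=.2023
    ph=a+th; rr=.2389
    B=hinge-rr*np.cos(ph)*xs+np.array([0,0,rr*np.sin(ph)])
    d=np.cos(b)*xs-np.array([0,0,np.sin(b)]); n=np.sin(b)*xs+np.array([0,0,np.cos(b)])
    return B+n*off+d*along, pose(-.05,np.pi/2-b)
E
python3 - <<'E'
from arc import *
c,st=cur(); c.r=pose(-.05,1.07)
p,r=tcp(0,off=-.0195); print(p)
show(c.line(p-np.array([0,0,.001]),r,4)); print(c.p)
rows=[]
for th in np.arange(.05,1.36,.05):
    p,r=tcp(th); rows.append(c.step(p,r))
show(rows);print(c.p,c.r.as_euler('xyz'))
E
```

```text
[ 0.550774   -0.02730322  0.07824361]
[{"jaw":0,"tx":-1,"ty":-5,"tz":11,"ax":0,"ay":0,"az":0},{"jaw":0,"tx":-1,"ty":-5,"tz":11,"ax":0,"ay":0,"az":0},{"jaw":0,"tx":-1,"ty":-5,"tz":11,"ax":0,"ay":0,"az":0},{"jaw":0,"tx":-1,"ty":-4,"tz":11,"ax":0,"ay":0,"az":0}]
[ 0.5502961  -0.02714819  0.07668649]
[{"jaw":0,"tx":0,"ty":-18,"tz":-5,"ax":-0.04,"ay":0,"az":0},{"jaw":0,"tx":0,"ty":-11,"tz":-3,"ax":-0.03,"ay":0,"az":0},{"jaw":0,"tx":0,"ty":-12,"tz":-4,"ax":-0.04,"ay":0,"az":0},{"jaw":0,"tx":0,"ty":-12,"tz":-3,"ax":-0.04,"ay":0,"az":0},{"jaw":0,"tx":0,"ty":-12,"tz":-3,"ax":-0.04,"ay":0,"az":0},{"jaw":0,"tx":0,"ty":-12,"tz":-3,"ax":-0.03,"ay":0,"az":0},{"jaw":0,"tx":0,"ty":-12,"tz":-3,"ax":-0.04,"ay":0,"az":0},{"jaw":0,"tx":0,"ty":-12,"tz":-3,"ax":-0.04,"ay":0,"az":0},{"jaw":0,"tx":0,"ty":-12,"tz":-3,"ax":-0.04,"ay":0,"az":0},{"jaw":0,"tx":0,"ty":-12,"tz":-2,"ax":-0.03,"ay":0,"az":0},{"jaw":0,"tx":0,"ty":-12,"tz":-2,"ax":-0.04,"ay":0,"az":0},{"jaw":0,"tx":0,"ty":-12,"tz":-3,"ax":-0.04,"ay":0,"az":0}]
[{"jaw":0,"tx":0,"ty":-12,"tz":-2,"ax":-0.04,"ay":0,"az":0},{"jaw":0,"tx":0,"ty":-13,"tz":-1
[... 164 characters left out ...]
":-12,"tz":-1,"ax":-0.04,"ay":0,"az":0},{"jaw":0,"tx":0,"ty":-12,"tz":-1,"ax":-0.03,"ay":0,"az":0},{"jaw":0,"tx":0,"ty":-12,"tz":-2,"ax":-0.04,"ay":0,"az":0},{"jaw":0,"tx":0,"ty":-13,"tz":-1,"ax":-0.04,"ay":0,"az":0},{"jaw":0,"tx":0,"ty":-12,"tz":0,"ax":-0.04,"ay":0,"az":0},{"jaw":0,"tx":0,"ty":-12,"tz":-1,"ax":-0.03,"ay":0,"az":0},{"jaw":0,"tx":0,"ty":-12,"tz":-1,"ax":-0.04,"ay":0,"az":0},{"jaw":0,"tx":0,"ty":-13,"tz":0,"ax":-0.04,"ay":0,"az":0}]
[{"jaw":0,"tx":0,"ty":-12,"tz":0,"ax":-0.04,"ay":0,"az":0},{"jaw":0,"tx":0,"ty":-12,"tz":0,"ax":-0.03,"ay":0,"az":0},{"jaw":0,"tx":0,"ty":-12,"tz":0,"ax":-0.04,"ay":0,"az":0}]
[0.56176044 0.20194749 0.28882301] [-3.08159265  0.         -0.05      ]
```

apply_moves(steps=[{"jaw":0,"tx":-1,"ty":-5,"tz":11,"ax":0,"ay":0,"az":0},{"jaw":0,"tx":-1,"ty":-5,"tz":11,"ax":0,"ay":0,"az":0},{"jaw":0,"tx":-1,"ty":-5,"tz":11,"ax":0,"ay":0,"az":0},{"jaw":0,"tx":-1,"ty":-4,"tz":11,"ax":0,"ay":0,"az":0},{"jaw":0,"tx":0,"ty":0,"tz":0,"ax":0,"ay":0,"az":0}])

```text
t: 4.2
ee_pos: [0.5501, -0.0264, 0.0761]
tcp_rot: [-2.073, -0.002, -0.05]
wrist_force: [1.0, -0.7, 0.4]
gripper_width: -0.0001
```

apply_moves(steps=[{"jaw":0,"tx":0,"ty":-9,"tz":-2,"ax":-0.02,"ay":0,"az":0},{"jaw":0,"tx":0,"ty":-9,"tz":-3,"ax":-0.02,"ay":0,"az":0},{"jaw":0,"tx":0,"ty":-11,"tz":-3,"ax":-0.03,"ay":0,"az":0},{"jaw":0,"tx":0,"ty":-12,"tz":-4,"ax":-0.04,"ay":0,"az":0},{"jaw":0,"tx":0,"ty":-12,"tz":-3,"ax":-0.04,"ay":0,"az":0}])

```text
t: 4.7
ee_pos: [0.5506, -0.0128, 0.1288]
tcp_rot: [-2.225, -0.001, -0.052]
wrist_force: [-2.3, -6.4, -2.3]
gripper_width: 0.0003
```

```bash
python3 - <<'E'
from h import *
st=robot.read_state(); print(st['t'],st['qpos'].round(3),st['ee_pos'].round(4),st['tcp_rot'].round(3),st['wrist_force'].round(2),st['gripper_width'])
snap('scene','s3');snap('wrist','w3')
E
```

```text
4.7 [-0.424  0.669 -0.002  1.341  0.832  1.001] [ 0.5506 -0.0128  0.1288] [-2.225e+00 -1.000e-03 -5.200e-02] [-2.29 -6.44 -2.33] 0.0003253089947020841
```

View pics/s3.png

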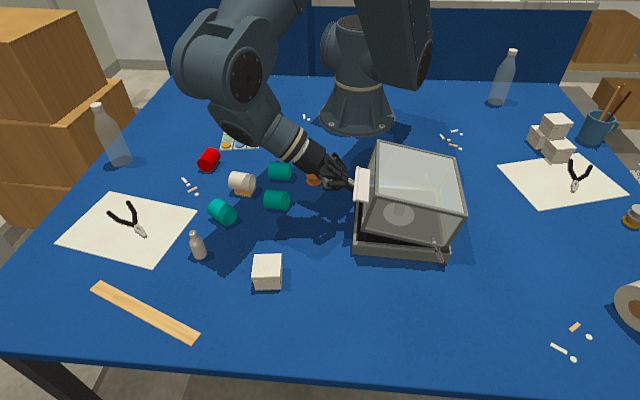

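View pics/w3.png

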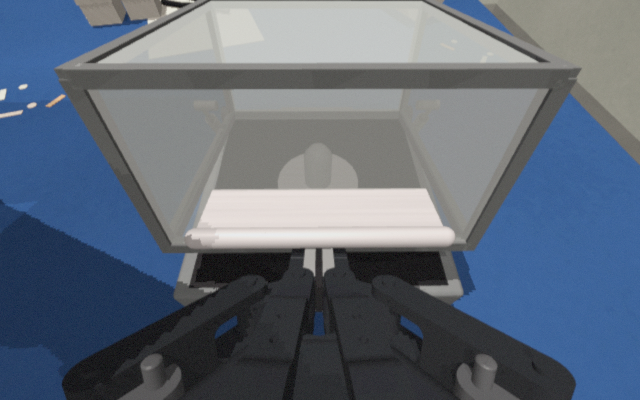

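The hood is lifting, with the fingers under the middle of the bead (wrist view around (320,240)). I'll carry on along the arc.

apply_moves(steps=[{"jaw":0,"tx":0,"ty":-12,"tz":-3,"ax":-0.04,"ay":0,"az":0},{"jaw":0,"tx":0,"ty":-12,"tz":-3,"ax":-0.03,"ay":0,"az":0},{"jaw":0,"tx":0,"ty":-12,"tz":-3,"ax":-0.04,"ay":0,"az":0},{"jaw":0,"tx":0,"ty":-12,"tz":-3,"ax":-0.04,"ay":0,"az":0},{"jaw":0,"tx":0,"ty":-12,"tz":-3,"ax":-0.04,"ay":0,"az":0},{"jaw":0,"tx":0,"ty":-12,"tz":-2,"ax":-0.03,"ay":0,"az":0},{"jaw":0,"tx":0,"ty":-12,"tz":-2,"ax":-0.04,"ay":0,"az":0},{"jaw":0,"tx":0,"ty":-12,"tz":-3,"ax":-0.04,"ay":0,"az":0}])

```text
t: 5.6
ee_pos: [0.553, 0.0395, 0.2112]
tcp_rot: [-2.523, 0.0, -0.052]
wrist_force: [0.2, -1.3, -3.3]
gripper_width: 0.0002
```

```bash
python3 - <<'E'
from h import *
from arc import *
st=robot.read_state(); print(st['t'],st['qpos'].round(3),st['ee_pos'].round(4),st['tcp_rot'].round(3),st['wrist_force'].round(2),tcp(.6)[0])
snap('scene','s4')
E
```

```text
5.6 [-0.232  0.407 -0.023  1.269  0.607  1.35 ] [0.553  0.0395 0.2112] [-2.523  0.    -0.052] [ 0.25 -1.29 -3.34] [0.55413392 0.03979434 0.2127274 ]
```

View pics/s4.png

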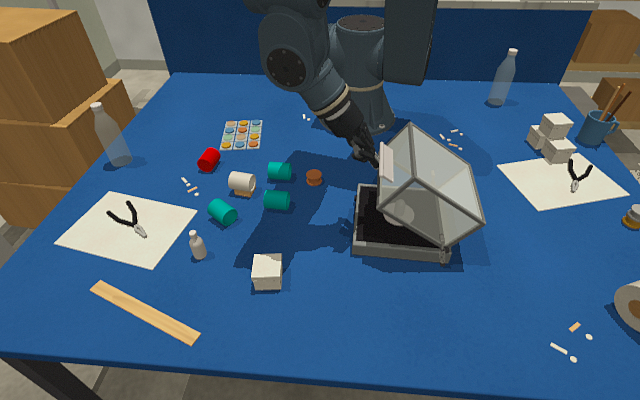

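The hood is at about 0.6 rad and tracking the plan, so I'll continue.

apply_moves(steps=[{"jaw":0,"tx":0,"ty":-12,"tz":-2,"ax":-0.04,"ay":0,"az":0},{"jaw":0,"tx":0,"ty":-13,"tz":-1,"ax":-0.03,"ay":0,"az":0},{"jaw":0,"tx":0,"ty":-12,"tz":-2,"ax":-0.04,"ay":0,"az":0},{"jaw":0,"tx":0,"ty":-12,"tz":-2,"ax":-0.04,"ay":0,"az":0},{"jaw":0,"tx":0,"ty":-12,"tz":-1,"ax":-0.04,"ay":0,"az":0},{"jaw":0,"tx":0,"ty":-12,"tz":-1,"ax":-0.03,"ay":0,"az":0},{"jaw":0,"tx":0,"ty":-12,"tz":-2,"ax":-0.04,"ay":0,"az":0},{"jaw":0,"tx":0,"ty":-13,"tz":-1,"ax":-0.04,"ay":0,"az":0},{"jaw":0,"tx":0,"ty":-12,"tz":0,"ax":-0.04,"ay":0,"az":0},{"jaw":0,"tx":0,"ty":-12,"tz":-1,"ax":-0.03,"ay":0,"az":0},{"jaw":0,"tx":0,"ty":-12,"tz":-1,"ax":-0.04,"ay":0,"az":0},{"jaw":0,"tx":0,"ty":-13,"tz":0,"ax":-0.04,"ay":0,"az":0}])

```text
t: 6.85
ee_pos: [0.5595, 0.1668, 0.282]
tcp_rot: [-2.972, 0.001, -0.051]
wrist_force: [-0.7, -1.3, -0.7]
gripper_width: -0.0001
```

apply_moves(steps=[{"jaw":0,"tx":0,"ty":-12,"tz":0,"ax":-0.04,"ay":0,"az":0},{"jaw":0,"tx":0,"ty":-12,"tz":0,"ax":-0.03,"ay":0,"az":0},{"jaw":0,"tx":0,"ty":0,"tz":0,"ax":0,"ay":0,"az":0},{"jaw":0,"tx":0,"ty":0,"tz":0,"ax":0,"ay":0,"az":0}])

```text
t: 7.25
ee_pos: [0.5607, 0.1904, 0.2851]
tcp_rot: [-3.041, 0.001, -0.05]
wrist_force: [0.5, 0.0, -0.1]
gripper_width: -0.0003
```

```bash
python3 - <<'E'
from h import *
from arc import *
st=robot.read_state(); print(st['t'],st['qpos'].round(3),st['ee_pos'].round(4),st['tcp_rot'].round(3),st['wrist_force'].round(2),tcp(1.3)[0])
snap('scene','s5')
E
```

```text
7.25 [0.28  0.379 0.259 1.42  0.096 1.903] [0.5607 0.1904 0.2851] [-3.041e+00  1.000e-03 -5.000e-02] [ 0.51  0.04 -0.09] [0.56165241 0.18993867 0.28787295]
```

View pics/s5.png

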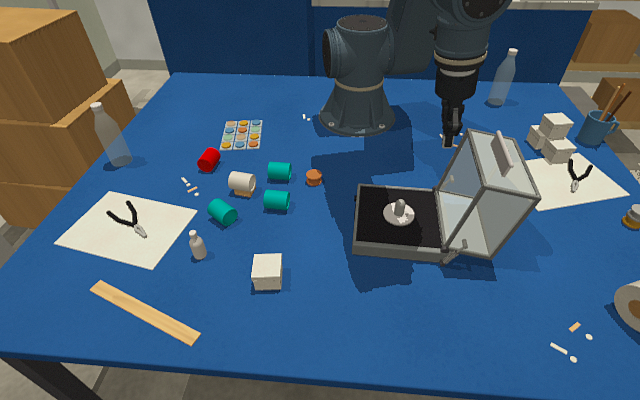

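The hood has swung over: it stands leaning back around (495,185), and the disc and post show clear at (398,213). Next I go to a tilted pre-grasp pose near the cup.

```bash
cat > cup.py <<'E'
from plan import *
def grasp(cx,cy,ang,beta,back,zc=.037,gb=.006):
    u=np.array([np.cos(ang),np.sin(ang),0]); d=np.cos(beta)*u-np.array([0,0,np.sin(beta)])
    G=np.array([cx,cy,zc])-gb*u
    return G-(.006+back)*d, pose(ang-np.pi/2,np.pi/2-beta)
E
python3 - <<'E'
from cup import *; import plan
plan.JAW=85
c,st=cur(); c.r=R.from_euler('xyz',[np.pi+.1,0,-.05])
p,r=grasp(.4557,-.3264,1.426,.75,.17)
print(p); show(c.line(p,r,17)); print(c.p,c.r.as_euler('xyz'))
E
```

```text
[ 0.43625287 -0.45976684  0.15696842]
[{"jaw":85,"tx":-5,"ty":39,"tz":4,"ax":0.04,"ay":0,"az":0.01},{"jaw":85,"tx":-5,"ty":39,"tz":2,"ax":0.04,"ay":0,"az":0},{"jaw":85,"tx":-5,"ty":40,"tz":0,"ax":0.05,"ay":0.01,"az":0.01},{"jaw":85,"tx":-5,"ty":39,"tz":-1,"ax":0.04,"ay":0,"az":0},{"jaw":85,"tx":-5,"ty":39,"tz":-3,"ax":0.04,"ay":0,"az":0.01},{"jaw":85,"tx":-4,"ty":39,"tz":-5,"ax":0.04,"ay":0,"az":0},{"jaw":85,"tx":-4,"ty":39,"tz":-6,"ax":0.05,"ay":0.01,"az":0.01},{"jaw":85,"tx":-4,"ty":39,"tz":-8,"ax":0.04,"ay":0,"az":0},{"jaw":85,"tx":-4,"ty":38,"tz":-10,"ax":0.04,"ay":0,"az":0.01},{"jaw":85,"tx":-3,"ty":38,"tz":-11,"ax":0.04,"ay":0,"az":0},{"jaw":85,"tx":-3,"ty":37,"tz":-13,"ax":0.05,"ay":0.01,"az":0.01},{"jaw":85,"tx":-3,"ty":37,"tz":-15,"ax":0.04,"ay":0,"az":0}]
[{"jaw":85,"tx":-3,"ty":36,"tz":-16,"ax":0.04,"ay":0,"az":0.01},{"jaw":85,"tx":-3,"ty":36,"tz":-17,"ax":0.04,"ay":0,"az":0},{"jaw":85,"tx":-2,"ty":34,"tz":-19,"ax":0.05,"ay":0.01,"az":0.01},{"jaw":85,"tx":-2,"ty":34,"tz":-21,"ax":0.04,"ay":0,"az":0},{"jaw":85,"tx":-2,"ty":33,"tz":-22,"ax":0.04,"ay":0,"az":0.01}]
[ 0.43633072 -0.45974326  0.15708739] [-2.3211925   0.00382079 -0.14614387]
```

apply_moves(steps=[{"jaw":0,"tx":-5,"ty":39,"tz":4,"ax":0.04,"ay":0,"az":0.01},{"jaw":0,"tx":-5,"ty":39,"tz":2,"ax":0.04,"ay":0,"az":0},{"jaw":0,"tx":-5,"ty":40,"tz":0,"ax":0.05,"ay":0.01,"az":0.01},{"jaw":0,"tx":-5,"ty":39,"tz":-1,"ax":0.04,"ay":0,"az":0},{"jaw":0,"tx":-5,"ty":39,"tz":-3,"ax":0.04,"ay":0,"az":0.01},{"jaw":0,"tx":-4,"ty":39,"tz":-5,"ax":0.04,"ay":0,"az":0},{"jaw":85,"tx":-4,"ty":39,"tz":-6,"ax":0.05,"ay":0.01,"az":0.01},{"jaw":85,"tx":-4,"ty":39,"tz":-8,"ax":0.04,"ay":0,"az":0},{"jaw":85,"tx":-4,"ty":38,"tz":-10,"ax":0.04,"ay":0,"az":0.01},{"jaw":85,"tx":-3,"ty":38,"tz":-11,"ax":0.04,"ay":0,"az":0},{"jaw":85,"tx":-3,"ty":37,"tz":-13,"ax":0.05,"ay":0.01,"az":0.01},{"jaw":85,"tx":-3,"ty":37,"tz":-15,"ax":0.04,"ay":0,"az":0}])

```text
t: 8.5
ee_pos: [0.4714, -0.2703, 0.1954]
tcp_rot: [-2.529, -0.01, -0.121]
wrist_force: [2.1, 0.2, 0.2]
gripper_width: 0.0727
```

apply_moves(steps=[{"jaw":85,"tx":-3,"ty":36,"tz":-16,"ax":0.04,"ay":0,"az":0.01},{"jaw":85,"tx":-3,"ty":36,"tz":-17,"ax":0.04,"ay":0,"az":0},{"jaw":85,"tx":-2,"ty":34,"tz":-19,"ax":0.05,"ay":0.01,"az":0.01},{"jaw":85,"tx":-2,"ty":34,"tz":-21,"ax":0.04,"ay":0,"az":0},{"jaw":85,"tx":-2,"ty":33,"tz":-22,"ax":0.04,"ay":0,"az":0.01},{"jaw":85,"tx":0,"ty":0,"tz":0,"ax":0,"ay":0,"az":0},{"jaw":85,"tx":0,"ty":0,"tz":0,"ax":0,"ay":0,"az":0}])

```text
t: 9.2
ee_pos: [0.4274, -0.4304, 0.147]
tcp_rot: [-2.351, -0.01, -0.164]
wrist_force: [0.4, 0.6, 0.5]
gripper_width: 0.0725
```

```bash
python3 - <<'E'
from h import *
st=robot.read_state(); print(st['t'],st['qpos'].round(3),st['ee_pos'].round(4),st['tcp_rot'].round(3),st['wrist_force'].round(2),st['gripper_width'])
snap('scene','s6');snap('wrist','w6');snap('top','t6')
E
```

```text
9.2 [-1.018  1.089  0.908  2.036  0.493  0.545] [ 0.4274 -0.4304  0.147 ] [-2.351 -0.01  -0.164] [0.43 0.56 0.46] 0.07246272610907059
```

View pics/s6.png

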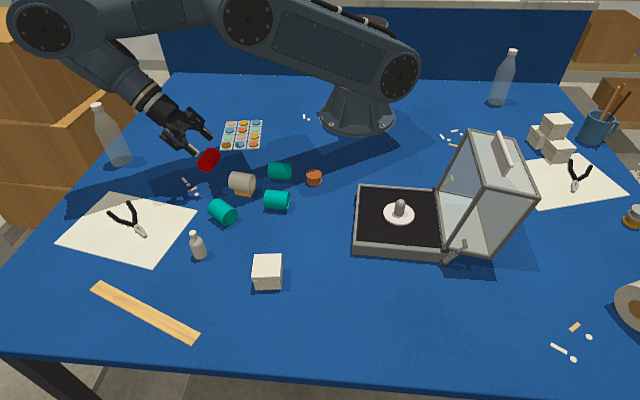

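View pics/w6.png

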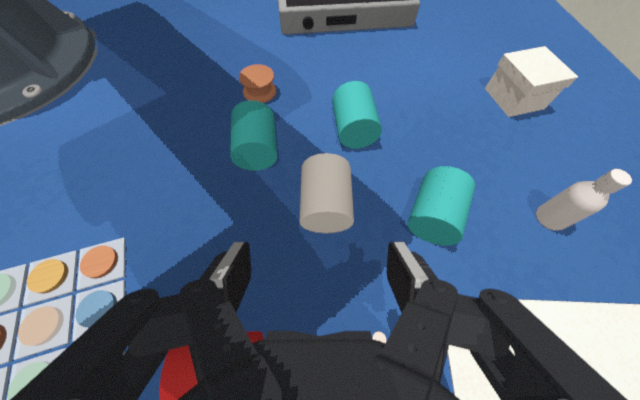

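View pics/t6.png

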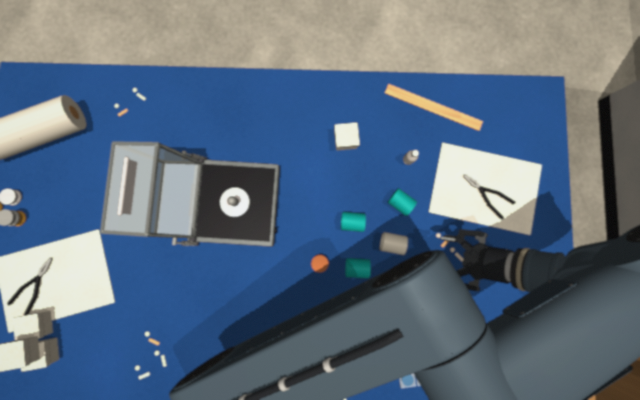

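```bash
python3 - <<'E'
from h import *
s=load('w6'); t=load('t6'); sc=load('s6')
# disc in top: bright blob in dark deck
im=t['pixels']; m=(im.min(2)>190).astype(np.uint8); m[:,:200]=0; m[:,270:]=0; m[:170]=0;m[240:]=0
cs=cv2.findContours(m,0,2)[0]; c=max(cs,key=cv2.contourArea); e=cv2.fitEllipse(c); print('disc top',e,onz(t,*e[0],.046).round(4))
im=sc['pixels']; m=(im.min(2)>150).astype(np.uint8); m[:,:375]=0; m[:,425:]=0; m[:190]=0;m[240:]=0
cs=cv2.findContours(m,0,2)[0]; c=cv2.convexHull(max(cs,key=cv2.contourArea)); e=cv2.fitEllipse(c); print('disc sc',e,cv2.boundingRect(c),onz(sc,*e[0],.046).round(4))
# cup mask in wrist
im=cv2.cvtColor(s['pixels'],cv2.COLOR_RGB2HSV); m=((im[...,1]<70)&(im[...,2]>90)).astype(np.uint8); m[:140]=0;m[236:]=0;m[:,:285]=0;m[:,370:]=0
cs=cv2.findContours(m,0,2)[0]; c=max(cs,key=cv2.contourArea); print(cv2.boundingRect(c),cv2.contourArea(c))
mm=np.zeros_like(m);cv2.drawContours(mm,[c],-1,1,-1)
for v in range(150,235,8):
    x=np.where(mm[v])[0]; 
    if len(x): print(v,x.min(),x.max()+1)
# predicted silhouette of the cup
def sil(cx,cy,ang):
    u=np.array([np.cos(ang),np.sin(ang),0]);w=np.array([-np.sin(ang),np.cos(ang),0])
    P=[]
    for a in (-.032,.032):
        for f in np.linspace(0,2*np.pi,90): P.append(proj(s,np.array([cx,cy,.037])+a*u+.026*(w*np.cos(f)+np.array([0,0,np.sin(f)]))))
    return cv2.convexHull(np.array(P,np.float32))
h=sil(.4557,-.3264,1.426); mk=np.zeros_like(m); cv2.fillConvexPoly(mk,h.round().astype(int),1)
print('pred');
for v in range(150,235,8):
    x=np.where(mk[v])[0]
    if len(x): print(v,x.min(),x.max()+1)
print(cv2.boundingRect(h), onz(t,442,284,.03))
E
```

```text
disc top ((234.1767578125, 201.6832733154297), (27.082500457763672, 27.76424217224121), 62.47829818725586) [0.5572 0.1179 0.046 ]
disc sc ((398.3607177734375, 213.26028442382812), (21.388469696044922, 31.06780242919922), 100.49685668945312) (383, 203, 31, 22) [0.5591 0.117  0.046 ]
(299, 153, 55, 81) 3769.5
158 307 345
166 302 350
174 301 351
182 301 352
190 301 352
198 300 353
206 300 353
214 300 354
222 300 354
230 308 344
pred
158 309 347
166 302 352
174 302 353
182 302 354
190 302 354
198 301 355
206 301 356
214 301 356
222 301 357
230 306 350
(301, 152, 56, 82) [ 0.34647341 -0.45963909  0.03      ]
```

```bash
python3 - <<'E'
from cup import *; import plan
plan.JAW=85
c,st=cur()
p,r=grasp(.4545,-.3265,1.426,.75,.075)
print(p); show(c.line(p,r,4)); print(c.p,c.r.as_euler('xyz'))
E
```

```text
[ 0.4450826  -0.3910838   0.09221274]
[{"jaw":85,"tx":2,"ty":3,"tz":17,"ax":0.01,"ay":0,"az":0},{"jaw":85,"tx":3,"ty":3,"tz":17,"ax":0.01,"ay":-0.01,"az":0},{"jaw":85,"tx":2,"ty":3,"tz":17,"ax":0,"ay":0,"az":0},{"jaw":85,"tx":3,"ty":4,"tz":17,"ax":0.01,"ay":-0.01,"az":0}]
[ 0.44542396 -0.39153624  0.09235875] [-2.32320790e+00  1.97739025e-03 -1.46548189e-01]
```

apply_moves(steps=[{"jaw":85,"tx":2,"ty":3,"tz":17,"ax":0.01,"ay":0,"az":0},{"jaw":85,"tx":3,"ty":3,"tz":17,"ax":0.01,"ay":-0.01,"az":0},{"jaw":85,"tx":2,"ty":3,"tz":17,"ax":0,"ay":0,"az":0},{"jaw":85,"tx":3,"ty":4,"tz":17,"ax":0.01,"ay":-0.01,"az":0},{"jaw":85,"tx":0,"ty":0,"tz":0,"ax":0,"ay":0,"az":0},{"jaw":85,"tx":0,"ty":0,"tz":0,"ax":0,"ay":0,"az":0}])

```text
t: 9.95
ee_pos: [0.4453, -0.3916, 0.0918]
tcp_rot: [-2.323, 0.003, -0.146]
wrist_force: [0.9, -0.6, -1.0]
gripper_width: 0.0727
```

```bash
python3 - <<'E'
from cup import *; import plan
plan.JAW=85
from h import *
c,st=cur(); print(st['qpos'].round(3),st['ee_pos'].round(4),st['tcp_rot'].round(3))
p,r=grasp(.4545,-.3265,1.426,.75,0)
print(p); show(c.line(p,r,4)); print(c.p,c.r.as_euler('xyz'))
snap('wrist','w7');snap('scene','s7')
E
```

```text
[-0.967  1.069  0.708  1.875  0.519  0.568] [ 0.4453 -0.3916  0.0918] [-2.323  0.003 -0.146]
[ 0.4530008  -0.3367814   0.04108983]
[{"jaw":85,"tx":0,"ty":0,"tz":19,"ax":0,"ay":0,"az":0},{"jaw":85,"tx":0,"ty":0,"tz":19,"ax":0,"ay":0,"az":0},{"jaw":85,"tx":0,"ty":-1,"tz":18,"ax":0,"ay":0,"az":0},{"jaw":85,"tx":0,"ty":0,"tz":19,"ax":0,"ay":0,"az":0}]
[ 0.45325651 -0.3366967   0.041329  ] [-2.32261363  0.00298841 -0.14603461]
```

View pics/w7.png

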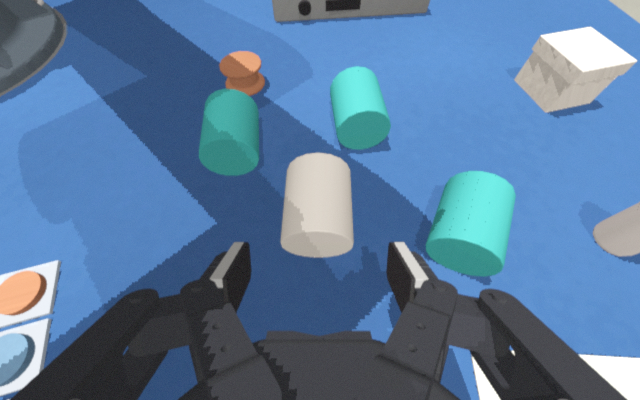

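View pics/s7.png

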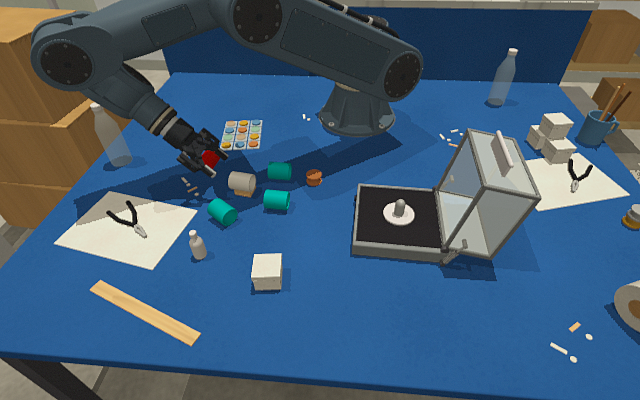

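The cup sits centred between the jaws (around (317,205)). Going in and closing.

apply_moves(steps=[{"jaw":85,"tx":0,"ty":0,"tz":19,"ax":0,"ay":0,"az":0},{"jaw":85,"tx":0,"ty":0,"tz":19,"ax":0,"ay":0,"az":0},{"jaw":85,"tx":0,"ty":-1,"tz":19,"ax":0,"ay":0,"az":0},{"jaw":85,"tx":0,"ty":0,"tz":21,"ax":0,"ay":0,"az":0},{"jaw":85,"tx":0,"ty":0,"tz":0,"ax":0,"ay":0,"az":0},{"jaw":85,"tx":0,"ty":0,"tz":0,"ax":0,"ay":0,"az":0}])

```text
t: 10.65
ee_pos: [0.4534, -0.3354, 0.0395]
tcp_rot: [-2.323, 0.003, -0.147]
wrist_force: [-0.2, 0.5, -0.6]
gripper_width: 0.0725
```

apply_moves(steps=[{"jaw":50,"tx":0,"ty":0,"tz":0,"ax":0,"ay":0,"az":0},{"jaw":45,"tx":0,"ty":0,"tz":0,"ax":0,"ay":0,"az":0},{"jaw":40,"tx":0,"ty":0,"tz":0,"ax":0,"ay":0,"az":0},{"jaw":40,"tx":0,"ty":0,"tz":0,"ax":0,"ay":0,"az":0},{"jaw":40,"tx":0,"ty":0,"tz":0,"ax":0,"ay":0,"az":0},{"jaw":40,"tx":0,"ty":0,"tz":0,"ax":0,"ay":0,"az":0}], grip_force=50)

```text
t: 11.25
ee_pos: [0.4529, -0.3356, 0.0396]
tcp_rot: [-2.323, 0.003, -0.148]
wrist_force: [-7.4, -0.4, 8.7]
gripper_width: 0.0516
```

```bash
python3 - <<'E'
from h import *
st=robot.read_state(); print(st['qpos'].round(3),st['ee_pos'].round(4),st['tcp_rot'].round(3),st['wrist_force'],st['gripper_width'])
snap('wrist','w8')
E
```

```text
[-0.912  0.994  0.419  1.634  0.553  0.621] [ 0.4529 -0.3356  0.0396] [-2.323  0.003 -0.148] [-7.38470711 -0.37284082  8.68645659] 0.05156039149082203
```

View pics/w8.png

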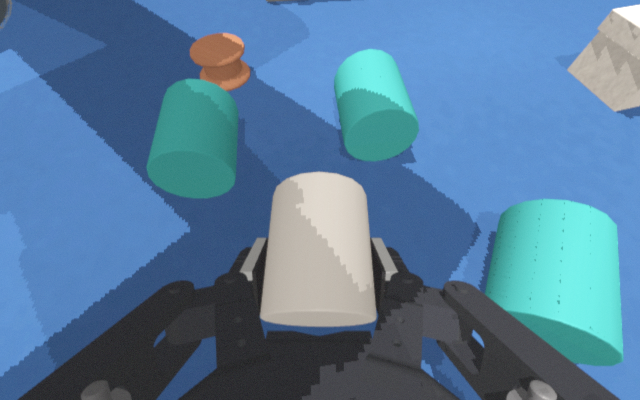

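The grip holds at 51.6 mm, which matches the cup. Next I'll lift, flip, then carry.

```bash
cat > place.py <<'E'
from plan import *
Rg=R.from_euler('xyz',[-2.323,.003,-.148]); pg=np.array([.4529,-.3356,.0396])
u=np.array([np.cos(1.423),np.sin(1.423),0]); cg=np.array([.4542,-.3265,.037])
ct=Rg.inv().apply(cg-pg)
w=np.cross(u,[0,0,-1]); flip=R.from_rotvec(w*np.pi/2)
Rf=flip*Rg
daz=np.arctan2(*Rf.apply([0,0,1])[[1,0]])
def target(c,Rt): return np.array(c)-Rt.apply(ct),Rt
Rt=R.from_euler('z',.207-daz)*Rf
E
python3 - <<'E'
from place import *; import plan
plan.JAW=40
print(ct,daz,Rf.apply([0,0,1]),Rt.apply([0,0,1]))
c,st=cur()
p,_=target([.46,-.32,.10],Rg); show(c.line(p,Rg,3)); 
p,_=target([.47,-.25,.28],Rg); show(c.line(p,Rg,6)); print(c.p)
p,_=target([.48,-.13,.28],Rf); show(c.line(p,Rf,14)); print(c.p,c.r.as_euler('xyz'),Rf.as_euler('xyz'))
p,_=target([.557,.117,.22],Rt); show(c.line(p,Rt,16)); print(c.p,c.r.as_euler('xyz'),Rt.as_euler('xyz'))
E
```

```text
[-4.83000540e-05 -4.38198240e-03  8.48857452e-03] -1.7213749899374537 [-0.10249438 -0.67551773 -0.73018539] [ 0.668663    0.14042468 -0.73018539]
[{"jaw":40,"tx":2,"ty":-17,"tz":-13,"ax":0,"ay":0,"az":0},{"jaw":40,"tx":1,"ty":-17,"tz":-12,"ax":0,"ay":0,"az":0},{"jaw":40,"tx":2,"ty":-17,"tz":-13,"ax":0,"ay":0,"az":0}]
[{"jaw":40,"tx":0,"ty":-30,"tz":-12,"ax":0,"ay":0,"az":0},{"jaw":40,"tx":0,"ty":-30,"tz":-12,"ax":0,"ay":0,"az":0},{"jaw":40,"tx":-1,"ty":-30,"tz":-12,"ax":0,"ay":0,"az":0},{"jaw":40,"tx":0,"ty":-30,"tz":-11,"ax":0,"ay":0,"az":0},{"jaw":40,"tx":0,"ty":-30,"tz":-12,"ax":0,"ay":0,"az":0},{"jaw":40,"tx":0,"ty":-30,"tz":-12,"ax":0,"ay":0,"az":0}]
[ 0.46917247 -0.25892145  0.28271937]
[{"jaw":40,"tx":-1,"ty":-7,"tz":7,"ax":-0.11,"ay":0,"az":0},{"jaw":40,"tx":0,"ty":-7,"tz":5,"ax":-0.11,"ay":0,"az":0},{"jaw":40,"tx":-1,"ty":-8,"tz":5,"ax":-0.12,"ay":0,"az":0},{"jaw":40,"tx":0,"ty":-9,"tz":4,"ax":-0.11,"ay":0,"az":0},{"jaw":40,"tx":-1,"ty":-9,"tz":3,"ax":-0.11,"ay":0,"az":0},{"jaw":40,"tx":-1,"ty":-9,"tz":2,"ax":-0.11,"ay":0,"az":0},{"jaw":40,"tx":0,"ty":-9,"tz":1,"ax":-0.12,"a
[... 985 characters left out ...]
":0.09,"az":-0.09},{"jaw":40,"tx":13,"ty":-9,"tz":-3,"ax":0,"ay":0.08,"az":-0.08},{"jaw":40,"tx":14,"ty":-8,"tz":-2,"ax":0,"ay":0.08,"az":-0.09},{"jaw":40,"tx":15,"ty":-6,"tz":-1,"ax":0,"ay":0.08,"az":-0.09},{"jaw":40,"tx":16,"ty":-5,"tz":1,"ax":0,"ay":0.08,"az":-0.09},{"jaw":40,"tx":16,"ty":-4,"tz":1,"ax":0,"ay":0.09,"az":-0.09}]
[{"jaw":40,"tx":15,"ty":-2,"tz":3,"ax":0,"ay":0.08,"az":-0.08},{"jaw":40,"tx":16,"ty":-1,"tz":4,"ax":0,"ay":0.08,"az":-0.09},{"jaw":40,"tx":16,"ty":1,"tz":6,"ax":0,"ay":0.08,"az":-0.09},{"jaw":40,"tx":14,"ty":1,"tz":7,"ax":0,"ay":0.08,"az":-0.09}]
[0.55453252 0.11609123 0.22871481] [2.39370946 0.00377874 1.77704697] [ 2.38938959e+00 -2.03672289e-04  1.77757866e+00]
```

apply_moves(steps=[{"jaw":40,"tx":0,"ty":-15,"tz":-14,"ax":0,"ay":0,"az":0},{"jaw":40,"tx":2,"ty":-18,"tz":-12,"ax":0,"ay":0,"az":0},{"jaw":40,"tx":3,"ty":-18,"tz":-12,"ax":0,"ay":0,"az":0},{"jaw":40,"tx":0,"ty":-30,"tz":-12,"ax":0,"ay":0,"az":0},{"jaw":40,"tx":0,"ty":-30,"tz":-12,"ax":0,"ay":0,"az":0},{"jaw":40,"tx":-1,"ty":-30,"tz":-12,"ax":0,"ay":0,"az":0},{"jaw":40,"tx":0,"ty":-30,"tz":-11,"ax":0,"ay":0,"az":0},{"jaw":40,"tx":0,"ty":-30,"tz":-12,"ax":0,"ay":0,"az":0},{"jaw":40,"tx":0,"ty":-30,"tz":-12,"ax":0,"ay":0,"az":0},{"jaw":40,"tx":0,"ty":0,"tz":0,"ax":0,"ay":0,"az":0}])

```text
t: 12.3
ee_pos: [0.4702, -0.2581, 0.286]
tcp_rot: [-2.326, -0.002, -0.147]
wrist_force: [0.1, -0.5, -1.3]
gripper_width: 0.0515
```

apply_moves(steps=[{"jaw":40,"tx":-1,"ty":-7,"tz":7,"ax":-0.11,"ay":0,"az":0},{"jaw":40,"tx":0,"ty":-7,"tz":5,"ax":-0.11,"ay":0,"az":0},{"jaw":40,"tx":-1,"ty":-8,"tz":5,"ax":-0.12,"ay":0,"az":0},{"jaw":40,"tx":0,"ty":-9,"tz":4,"ax":-0.11,"ay":0,"az":0},{"jaw":40,"tx":-1,"ty":-9,"tz":3,"ax":-0.11,"ay":0,"az":0},{"jaw":40,"tx":-1,"ty":-9,"tz":2,"ax":-0.11,"ay":0,"az":0},{"jaw":40,"tx":0,"ty":-9,"tz":1,"ax":-0.12,"ay":0,"az":0},{"jaw":40,"tx":-1,"ty":-10,"tz":0,"ax":-0.11,"ay":0,"az":0},{"jaw":40,"tx":0,"ty":-9,"tz":-1,"ax":-0.11,"ay":0,"az":0},{"jaw":40,"tx":-1,"ty":-9,"tz":-3,"ax":-0.11,"ay":0,"az":0},{"jaw":40,"tx":0,"ty":-9,"tz":-3,"ax":-0.11,"ay":0,"az":0},{"jaw":40,"tx":-1,"ty":-9,"tz":-4,"ax":-0.12,"ay":0,"az":0}])

```text
t: 13.5
ee_pos: [0.4796, -0.1453, 0.288]
tcp_rot: [2.606, 0.001, -0.147]
wrist_force: [0.4, -0.6, -2.4]
gripper_width: 0.0516
```

apply_moves(steps=[{"jaw":40,"tx":-1,"ty":-7,"tz":-5,"ax":-0.11,"ay":0,"az":0},{"jaw":40,"tx":0,"ty":-8,"tz":-6,"ax":-0.11,"ay":0,"az":0},{"jaw":40,"tx":0,"ty":0,"tz":0,"ax":0,"ay":0,"az":0}])

```text
t: 13.8
ee_pos: [0.4811, -0.1249, 0.286]
tcp_rot: [2.386, 0.008, -0.144]
wrist_force: [0.1, 0.5, -1.7]
gripper_width: 0.0518
```

```bash
python3 - <<'E'
from h import *
from place import *; import plan
plan.JAW=40
snap('wrist','w9'); snap('scene','s9')
c,st=cur(); print(st['t'],st['qpos'].round(3),st['ee_pos'].round(4),st['tcp_rot'].round(3),st['wrist_force'],st['gripper_width'])
p,_=target([.558,.1175,.22],Rt); show(c.line(p,Rt,16)); print(c.p,c.r.as_euler('xyz'),p,Rt.as_euler('xyz'))
E
```

```text
13.9 [ 0.135  0.332 -0.006  1.49  -0.713  1.946] [ 0.4812 -0.1264  0.2873] [ 2.392  0.005 -0.146] [ 0.00841698 -1.0714001  -1.4270178 ] 0.051415109478619304
[{"jaw":40,"tx":2,"ty":-14,"tz":-8,"ax":0,"ay":0.08,"az":-0.09},{"jaw":40,"tx":5,"ty":-14,"tz":-8,"ax":0,"ay":0.08,"az":-0.09},{"jaw":40,"tx":6,"ty":-13,"tz":-7,"ax":0,"ay":0.09,"az":-0.08},{"jaw":40,"tx":7,"ty":-13,"tz":-7,"ax":0,"ay":0.08,"az":-0.09},{"jaw":40,"tx":10,"ty":-11,"tz":-6,"ax":0,"ay":0.08,"az":-0.09},{"jaw":40,"tx":11,"ty":-11,"tz":-5,"ax":0,"ay":0.08,"az":-0.09},{"jaw":40,"tx":12,"ty":-10,"tz":-5,"ax":0,"ay":0.08,"az":-0.09},{"jaw":40,"tx":13,"ty":-9,"tz":-3,"ax":0,"ay":0.09,"az":-0.08},{"jaw":40,"tx":15,"ty":-8,"tz":-2,"ax":0,"ay":0.08,"az":-0.09},{"jaw":40,"tx":15,"ty":-6,"tz":-1,"ax":0,"ay":0.08,"az":-0.09},{"jaw":40,"tx":15,"ty":-5,"tz":0,"ax":0,"ay":0.08,"az":-0.09},{"jaw":40,"tx":16,"ty":-4,"tz":2,"ax":-0.01,"ay":0.08,"az":-0.09}]
[{"jaw":40,"tx":16,"ty":-2,"tz":3,"ax":0,"ay":0.09,"az":-0.08},{"jaw":40,"tx":16,"ty":-1,"tz":4,"ax":0,"ay":0.08,"az":-0.09},{"jaw":40,"tx":15,"ty":1,"tz":5,"ax":0,"ay":0.08,"az":-0.09},{"jaw":40,"tx":15,"ty":2,"tz":7,"ax":0,"ay":0.08,"az":-0.09}]
[0.55565856 0.11733644 0.22947711] [2.38704434 0.00587158 1.7785668 ] [0.55544571 0.1170116  0.22919223] [ 2.38938959e+00 -2.03672289e-04  1.77757866e+00]
```

View pics/s9.png

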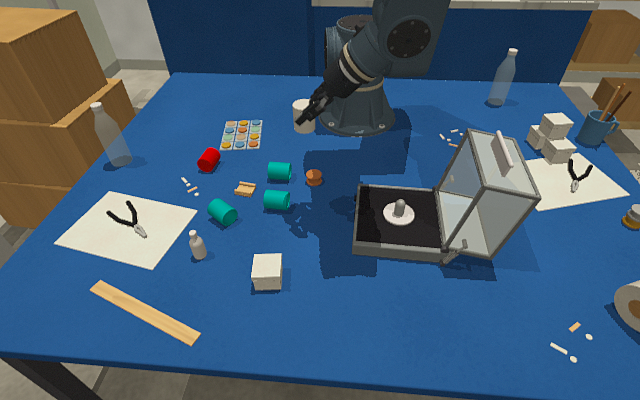

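View pics/w9.png

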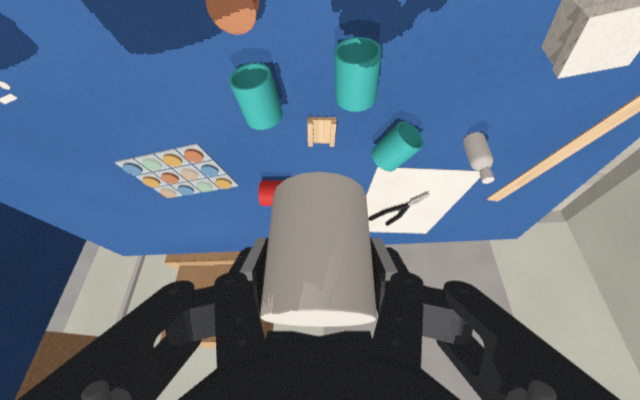

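The cup is held upside down around scene (303,115), the cradle is empty and the decoys are untouched. Carrying it above the post.

apply_moves(steps=[{"jaw":40,"tx":2,"ty":-14,"tz":-8,"ax":0,"ay":0.08,"az":-0.09},{"jaw":40,"tx":5,"ty":-14,"tz":-8,"ax":0,"ay":0.08,"az":-0.09},{"jaw":40,"tx":6,"ty":-13,"tz":-7,"ax":0,"ay":0.09,"az":-0.08},{"jaw":40,"tx":7,"ty":-13,"tz":-7,"ax":0,"ay":0.08,"az":-0.09},{"jaw":40,"tx":10,"ty":-11,"tz":-6,"ax":0,"ay":0.08,"az":-0.09},{"jaw":40,"tx":11,"ty":-11,"tz":-5,"ax":0,"ay":0.08,"az":-0.09},{"jaw":40,"tx":12,"ty":-10,"tz":-5,"ax":0,"ay":0.08,"az":-0.09},{"jaw":40,"tx":13,"ty":-9,"tz":-3,"ax":0,"ay":0.09,"az":-0.08},{"jaw":40,"tx":15,"ty":-8,"tz":-2,"ax":0,"ay":0.08,"az":-0.09},{"jaw":40,"tx":15,"ty":-6,"tz":-1,"ax":0,"ay":0.08,"az":-0.09},{"jaw":40,"tx":15,"ty":-5,"tz":0,"ax":0,"ay":0.08,"az":-0.09},{"jaw":40,"tx":16,"ty":-4,"tz":2,"ax":-0.01,"ay":0.08,"az":-0.09}])

```text
t: 15.1
ee_pos: [0.5373, 0.0554, 0.2456]
tcp_rot: [2.382, 0.006, 1.301]
wrist_force: [0.9, -1.3, -2.7]
gripper_width: 0.0516
```

apply_moves(steps=[{"jaw":40,"tx":16,"ty":-2,"tz":3,"ax":0,"ay":0.09,"az":-0.08},{"jaw":40,"tx":16,"ty":-1,"tz":4,"ax":0,"ay":0.08,"az":-0.09},{"jaw":40,"tx":15,"ty":1,"tz":5,"ax":0,"ay":0.08,"az":-0.09},{"jaw":40,"tx":15,"ty":2,"tz":7,"ax":0,"ay":0.08,"az":-0.09},{"jaw":40,"tx":0,"ty":0,"tz":0,"ax":0,"ay":0,"az":0},{"jaw":40,"tx":0,"ty":0,"tz":0,"ax":0,"ay":0,"az":0}])

```text
t: 15.7
ee_pos: [0.5559, 0.1152, 0.2307]
tcp_rot: [2.385, 0.008, 1.773]
wrist_force: [-0.2, -0.3, -0.9]
gripper_width: 0.0516
```

```bash
python3 - <<'E'
from h import *
from place import *; import plan
plan.JAW=40
snap('wrist','w10'); s=snap('scene','s10'); snap('top','t10')
c,st=cur(); print(st['t'],st['qpos'].round(3),st['ee_pos'].round(4),st['tcp_rot'].round(3),st['wrist_force'],st['gripper_width'])
print('cup centre now est',c.p+c.r.apply(ct),'axis',c.r.apply(Rg.inv().apply(u)))
cv2.imwrite('pics/z10.png',cv2.resize(s['pixels'][80:280,300:520,::-1],None,fx=3,fy=3,interpolation=cv2.INTER_CUBIC))
p,_=target([.558,.1175,.15],Rt); show(c.line(p,Rt,4)); print(c.p,p)
E
```

```text
15.85 [ 0.212 -0.174 -0.806  0.182 -0.011  0.   ] [0.5556 0.1165 0.2304] [2.385 0.008 1.775] [ 0.23676884  0.16893289 -2.35286349] 0.051364032521349474
cup centre now est [0.55823902 0.11688833 0.22125385] axis [ 0.00566196 -0.00674729 -0.99996121]
[{"jaw":40,"tx":0,"ty":-12,"tz":13,"ax":0,"ay":0,"az":0},{"jaw":40,"tx":1,"ty":-12,"tz":13,"ax":0,"ay":0,"az":0},{"jaw":40,"tx":0,"ty":-13,"tz":13,"ax":0,"ay":0.01,"az":0},{"jaw":40,"tx":0,"ty":-12,"tz":13,"ax":0,"ay":0,"az":0}]
[0.55555831 0.11705505 0.15897922] [0.55544571 0.1170116  0.15919223]
```

View pics/z10.png

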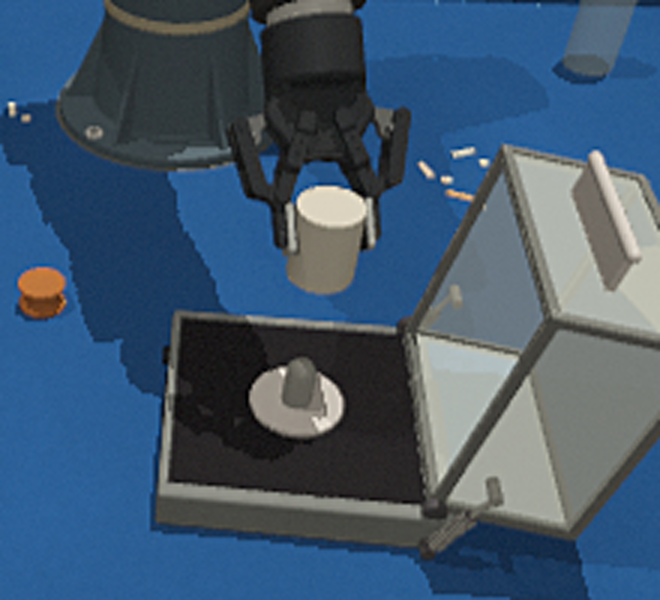

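View pics/w10.png

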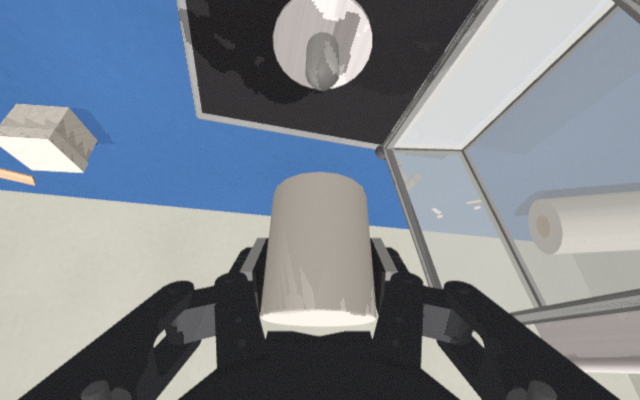

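View pics/t10.png

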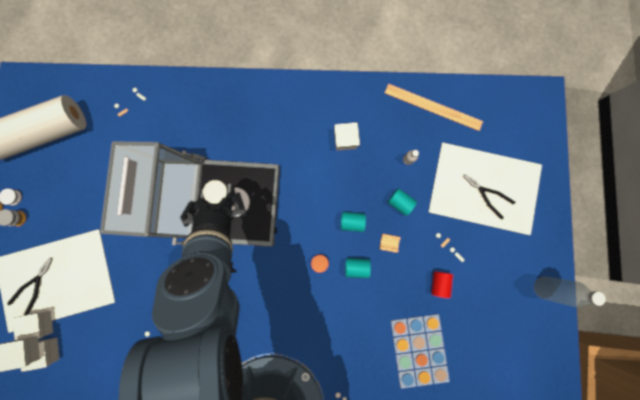

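```bash
python3 - <<'E'
from h import *
t=load('t10'); s=load('s10')
im=t['pixels']; m=(im.min(2)>180).astype(np.uint8); m[:,:198]=0; m[:,232:]=0; m[:175]=0;m[206:]=0
c=max(cv2.findContours(m,0,2)[0],key=cv2.contourArea); e=cv2.minEnclosingCircle(c); print(e,onz(t,*e[0],.253).round(4))
# scene: centre of top ellipse in zoom (332,207), rim bottom row
P=lambda u,v,z:onz(s,u/3+300-.33,v/3+80-.33,z).round(4)
print('top face scene',P(332,207,.253))
o1,d1=ray(t,*e[0]);o2,d2=ray(s,332/3+299.67,207/3+79.67)
A=np.c_[d1,-d2];k=np.linalg.lstsq(A,o2-o1,rcond=None)[0];print(((o1+d1*k[0])+(o2+d2*k[1]))/2)
# post axis from scene: top at zoom
print('post top scene',P(300,367,.09), 'sides of cup vs predicted')
for dz in (.032,-.032):
    Q=np.array([proj(s,[.5582+.026*np.cos(f),.1169+.026*np.sin(f),.2213+dz]) for f in np.linspace(0,6.28,60)])
    print(((Q.min(0)-[300,80]+.33)*3).round(0),((Q.max(0)-[300,80]+.33)*3).round(0))
E
```

```text
((214.20289611816406, 191.11593627929688), 11.23782730102539) [0.559  0.1169 0.253 ]
top face scene [0.5642 0.1158 0.253 ]
[0.55941935 0.11722195 0.24977211]
post top scene [0.5633 0.1143 0.09  ] sides of cup vs predicted
[297. 182.] [369. 223.]
[286. 249.] [354. 292.]
```

The cup centre measures (0.559, 0.117), within about 1 mm of the post. Descending.

apply_moves(steps=[{"jaw":40,"tx":0,"ty":-12,"tz":13,"ax":0,"ay":0,"az":0},{"jaw":40,"tx":1,"ty":-12,"tz":13,"ax":0,"ay":0,"az":0},{"jaw":40,"tx":0,"ty":-13,"tz":13,"ax":0,"ay":0.01,"az":0},{"jaw":40,"tx":0,"ty":-12,"tz":13,"ax":0,"ay":0,"az":0},{"jaw":40,"tx":0,"ty":0,"tz":0,"ax":0,"ay":0,"az":0},{"jaw":40,"tx":0,"ty":0,"tz":0,"ax":0,"ay":0,"az":0}])

```text
t: 16.45
ee_pos: [0.5555, 0.1176, 0.1589]
tcp_rot: [2.386, 0.0, 1.784]
wrist_force: [0.8, -0.4, -2.0]
gripper_width: 0.0519
```

```bash
python3 - <<'E'
from h import *
from place import *; import plan
plan.JAW=40
s=snap('scene','s11'); snap('wrist','w11')
c,st=cur(); print(st['t'],st['ee_pos'].round(4),st['tcp_rot'].round(3),st['wrist_force'],st['gripper_width'])
print('cup centre now est',c.p+c.r.apply(ct),'axis',c.r.apply(Rg.inv().apply(u)))
cv2.imwrite('pics/z11.png',cv2.resize(s['pixels'][80:280,300:520,::-1],None,fx=3,fy=3,interpolation=cv2.INTER_CUBIC))
p,_=target([.5575,.1175,.088],Rt); show(c.line(p,Rt,6)); print(c.p,p,c.r.apply(Rg.inv().apply(u)))
E
```

```text
16.55 [0.5562 0.1177 0.1599] [2.384 0.    1.784] [ 0.64464963 -0.58442898 -1.81407526] 0.051414115318104865
cup centre now est [0.5587568  0.11825118 0.15075005] axis [ 5.24162350e-03  6.25043354e-04 -9.99986067e-01]
[{"jaw":40,"tx":0,"ty":-7,"tz":7,"ax":0,"ay":0,"az":0},{"jaw":40,"tx":0,"ty":-8,"tz":8,"ax":0,"ay":0,"az":0},{"jaw":40,"tx":0,"ty":-7,"tz":7,"ax":0,"ay":0,"az":0},{"jaw":40,"tx":0,"ty":-7,"tz":8,"ax":0,"ay":0,"az":0},{"jaw":40,"tx":0,"ty":-8,"tz":7,"ax":0,"ay":0,"az":0},{"jaw":40,"tx":0,"ty":-7,"tz":8,"ax":0.01,"ay":0,"az":0.01}]
[0.5551343  0.11749863 0.09700077] [0.55494571 0.1170116  0.09719223] [-0.00596405  0.00522317 -0.99996857]
```

View pics/z11.png

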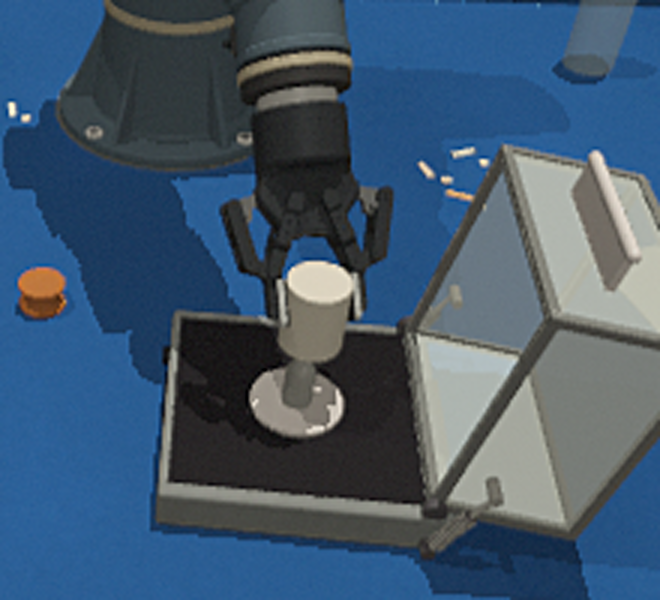

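View pics/w11.png

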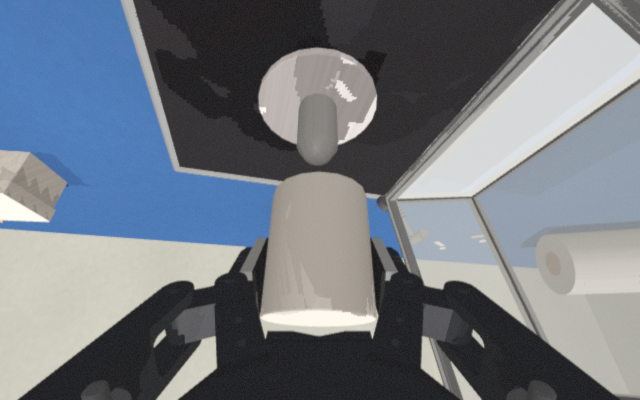

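In both views the cup is centred over the post (wrist column 318). Lowering over it.

apply_moves(steps=[{"jaw":40,"tx":0,"ty":-7,"tz":7,"ax":0,"ay":0,"az":0},{"jaw":40,"tx":0,"ty":-8,"tz":8,"ax":0,"ay":0,"az":0},{"jaw":40,"tx":0,"ty":-7,"tz":7,"ax":0,"ay":0,"az":0},{"jaw":40,"tx":0,"ty":-7,"tz":8,"ax":0,"ay":0,"az":0},{"jaw":40,"tx":0,"ty":-8,"tz":7,"ax":0,"ay":0,"az":0},{"jaw":40,"tx":0,"ty":-7,"tz":8,"ax":0,"ay":0,"az":0},{"jaw":40,"tx":0,"ty":0,"tz":0,"ax":0,"ay":0,"az":0},{"jaw":40,"tx":0,"ty":0,"tz":0,"ax":0,"ay":0,"az":0}])

```text
t: 17.35
ee_pos: [0.5549, 0.1174, 0.0964]
tcp_rot: [2.385, 0.0, 1.784]
wrist_force: [0.1, 1.2, -2.7]
gripper_width: 0.0513
```

```bash
python3 - <<'E'
from h import *
from place import *; import plan
plan.JAW=40
s=snap('scene','s12')
c,st=cur(); print(st['t'],st['ee_pos'].round(4),st['tcp_rot'].round(3),st['wrist_force'],st['gripper_width'])
print('cup centre now est',c.p+c.r.apply(ct),'axis',c.r.apply(Rg.inv().apply(u)))
cv2.imwrite('pics/z12.png',cv2.resize(s['pixels'][150:250,350:450,::-1],None,fx=5,fy=5,interpolation=cv2.INTER_CUBIC))
E
```

```text
17.4 [0.555  0.1174 0.0967] [2.384 0.    1.785] [ 0.4941663   0.84197155 -1.7171953 ] 0.05149051845131976
cup centre now est [0.55762941 0.11795615 0.0875611 ] axis [ 4.94219536e-03  5.99527831e-04 -9.99987608e-01]
```

View pics/z12.png

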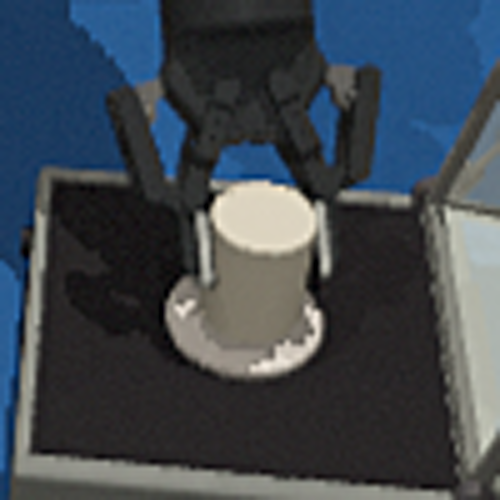

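apply_moves(steps=[{"jaw":40,"tx":0,"ty":-1.4,"tz":1.5,"ax":0,"ay":0,"az":0},{"jaw":40,"tx":0,"ty":-1.4,"tz":1.5,"ax":0,"ay":0,"az":0},{"jaw":40,"tx":0,"ty":-1.4,"tz":1.5,"ax":0,"ay":0,"az":0},{"jaw":40,"tx":0,"ty":-0.7,"tz":0.7,"ax":0,"ay":0,"az":0},{"jaw":40,"tx":0,"ty":0,"tz":0,"ax":0,"ay":0,"az":0},{"jaw":40,"tx":0,"ty":0,"tz":0,"ax":0,"ay":0,"az":0}])

```text
t: 18.0
ee_pos: [0.556, 0.1177, 0.0905]
tcp_rot: [2.381, 0.0, 1.785]
wrist_force: [-8.1, 0.5, 16.4]
gripper_width: 0.0517
```

apply_moves(steps=[{"jaw":40,"tx":0,"ty":-0.7,"tz":0.7,"ax":0,"ay":0,"az":0},{"jaw":40,"tx":0,"ty":0,"tz":0,"ax":0,"ay":0,"az":0},{"jaw":40,"tx":0,"ty":0,"tz":0,"ax":0,"ay":0,"az":0}])

```text
t: 18.3
ee_pos: [0.5567, 0.1179, 0.0904]
tcp_rot: [2.38, 0.0, 1.785]
wrist_force: [-10.7, -0.6, 25.7]
gripper_width: 0.0516
```

apply_moves(steps=[{"jaw":40,"tx":0,"ty":-0.7,"tz":0.7,"ax":0,"ay":0,"az":0},{"jaw":40,"tx":0,"ty":0,"tz":0,"ax":0,"ay":0,"az":0},{"jaw":40,"tx":0,"ty":0,"tz":0,"ax":0,"ay":0,"az":0}])

```text
t: 18.6
ee_pos: [0.5571, 0.1181, 0.09]
tcp_rot: [2.378, 0.0, 1.785]
wrist_force: [-14.8, -1.0, 33.5]
gripper_width: 0.0519
```

Contact came about 3 mm earlier than estimated. Triangulation above had put the cup's top about 3 mm low as well, so this should be the rim on the disc. I'll ease off 2 mm and look.

apply_moves(steps=[{"jaw":40,"tx":0,"ty":1.4,"tz":-1.5,"ax":0,"ay":0,"az":0},{"jaw":40,"tx":0,"ty":0,"tz":0,"ax":0,"ay":0,"az":0},{"jaw":40,"tx":0,"ty":0,"tz":0,"ax":0,"ay":0,"az":0}])

```text
t: 18.9
ee_pos: [0.5557, 0.1177, 0.0901]
tcp_rot: [2.382, 0.0, 1.785]
wrist_force: [-4.1, 1.1, 13.8]
gripper_width: 0.0518
```

```bash
python3 - <<'E'
from h import *
from place import *
s=snap('scene','s13');t=snap('top','t13');snap('wrist','w13')
c,st=cur(); print(st['t'],st['ee_pos'].round(4),st['tcp_rot'].round(3),st['wrist_force'],st['gripper_width'])
cv2.imwrite('pics/z13.png',np.hstack([cv2.resize(x['pixels'][a:a+75,b:b+75,::-1],(395,395),interpolation=cv2.INTER_CUBIC) for x,a,b in((s,165,365),(t,160,195))]))
for dz in (.064,0):
    Q=np.array([proj(s,[.558+.026*np.cos(f),.1177+.026*np.sin(f),.046+dz]) for f in np.linspace(0,6.28,60)])
    print(((Q.min(0)-[365,165]+.5)*5.27).round(0),((Q.max(0)-[365,165]+.5)*5.27).round(0))
E
```

```text
19.05 [0.5557 0.1177 0.0901] [2.382 0.    1.785] [-4.69295008 -0.38750508 12.7007901 ] 0.0514028837855977
[142. 123.] [254. 198.]
[126. 218.] [233. 294.]
```

View pics/z13.png

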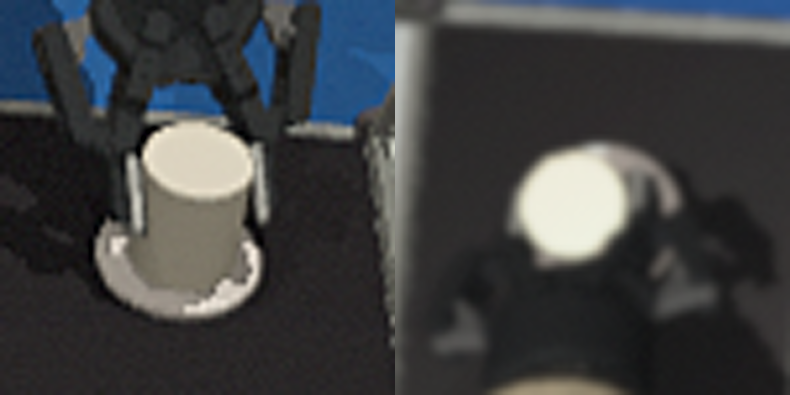

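View pics/w13.png

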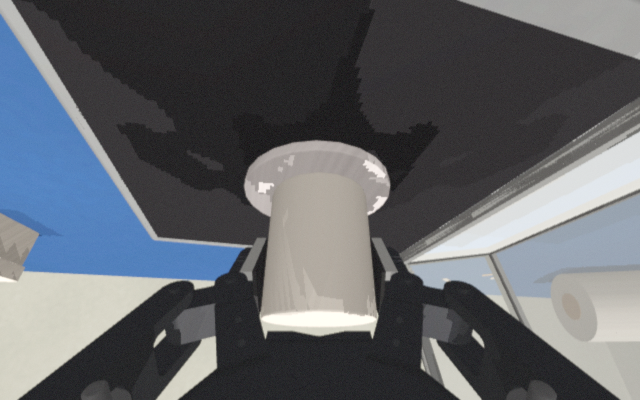

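The cup outline (top ellipse x 140–254, y 121–200 in the crop) matches the outline predicted for the rim on the disc. I'll release gently and back off along the tool axis.

apply_moves(steps=[{"jaw":40,"tx":0,"ty":0.7,"tz":-0.7,"ax":0,"ay":0,"az":0},{"jaw":55,"tx":0,"ty":0,"tz":0,"ax":0,"ay":0,"az":0},{"jaw":62,"tx":0,"ty":0,"tz":0,"ax":0,"ay":0,"az":0},{"jaw":66,"tx":0,"ty":0,"tz":0,"ax":0,"ay":0,"az":0},{"jaw":75,"tx":0,"ty":0,"tz":0,"ax":0,"ay":0,"az":0},{"jaw":85,"tx":0,"ty":0,"tz":0,"ax":0,"ay":0,"az":0},{"jaw":85,"tx":0,"ty":0,"tz":0,"ax":0,"ay":0,"az":0},{"jaw":85,"tx":0,"ty":0,"tz":0,"ax":0,"ay":0,"az":0}])

```text
t: 19.85
ee_pos: [0.5542, 0.1173, 0.0894]
tcp_rot: [2.386, 0.0, 1.785]
wrist_force: [-0.1, 0.9, 0.2]
gripper_width: 0.0727
```

```bash
python3 - <<'E'
from h import *
st=robot.read_state(); print(st['t'],st['ee_pos'].round(4),st['wrist_force'],st['gripper_width'])
snap('wrist','w14')
E
```

```text
19.85 [0.5542 0.1173 0.0894] [-0.08083039  0.87496996  0.22575403] 0.07269299791554484
```

View pics/w14.png

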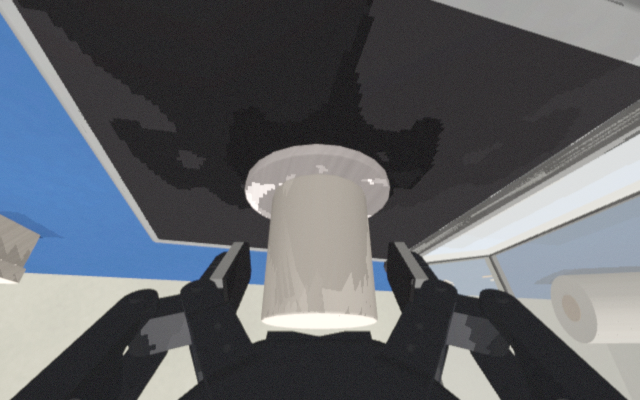

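The pads are clear on both sides. Retreating along -z of the tool.

apply_moves(steps=[{"jaw":85,"tx":0,"ty":0,"tz":-10,"ax":0,"ay":0,"az":0},{"jaw":85,"tx":0,"ty":0,"tz":-15,"ax":0,"ay":0,"az":0},{"jaw":85,"tx":0,"ty":0,"tz":-20,"ax":0,"ay":0,"az":0},{"jaw":85,"tx":0,"ty":0,"tz":-25,"ax":0,"ay":0,"az":0},{"jaw":85,"tx":0,"ty":0,"tz":-25,"ax":0,"ay":0,"az":0},{"jaw":85,"tx":0,"ty":0,"tz":-25,"ax":0,"ay":0,"az":0},{"jaw":85,"tx":0,"ty":0,"tz":-15,"ax":0,"ay":0,"az":0},{"jaw":85,"tx":0,"ty":0,"tz":0,"ax":0,"ay":0,"az":0},{"jaw":85,"tx":0,"ty":0,"tz":0,"ax":0,"ay":0,"az":0},{"jaw":85,"tx":0,"ty":0,"tz":0,"ax":0,"ay":0,"az":0}])

```text
t: 20.9
ee_pos: [0.464, 0.0977, 0.1869]
tcp_rot: [2.387, 0.0, 1.785]
wrist_force: [-0.6, 0.5, -0.4]
gripper_width: 0.0728
```

```bash
python3 - <<'E'
from h import *
st=robot.read_state(); print(st['t'],st['ee_pos'].round(4),st['wrist_force'],np.abs(st['qvel']).max())
s=snap('scene','s15');t=snap('top','t15');snap('wrist','w15')
cv2.imwrite('pics/z15.png',np.hstack([cv2.resize(x['pixels'][a:a+75,b:b+75,::-1],(395,395),interpolation=cv2.INTER_CUBIC) for x,a,b in((s,165,365),(t,160,195))]))
im=t['pixels']; m=(im.min(2)>215).astype(np.uint8); m[:,:205]=0; m[:,260:]=0; m[:170]=0;m[230:]=0
c=max(cv2.findContours(m,0,2)[0],key=cv2.contourArea); e=cv2.minEnclosingCircle(c); print(e,onz(t,*e[0],.110).round(4))
E
```

```text
20.9 [0.464  0.0977 0.1869] [-0.63652162  0.54842375 -0.39385422] 0.0066305805148656576
((233.76585388183594, 201.61782836914062), 14.016767501831055) [0.551  0.1046 0.11  ]
```

View pics/z15.png

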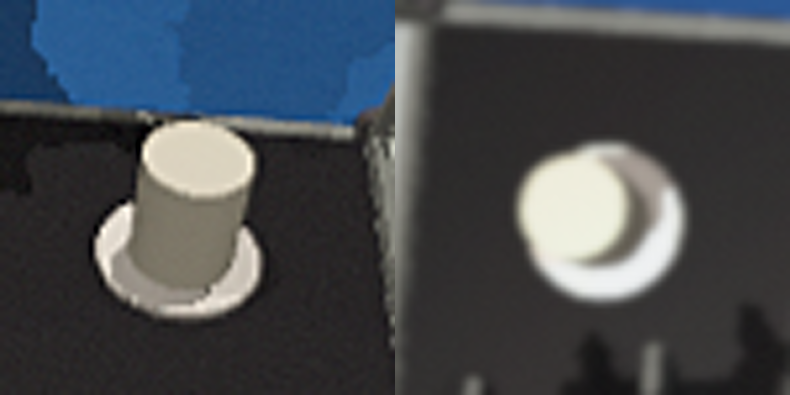

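View pics/s15.png

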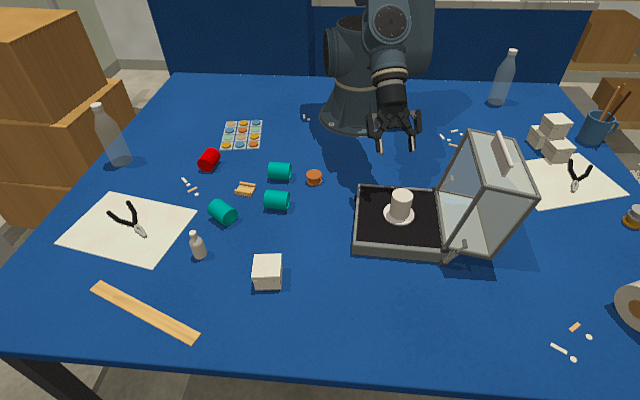

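View pics/w15.png

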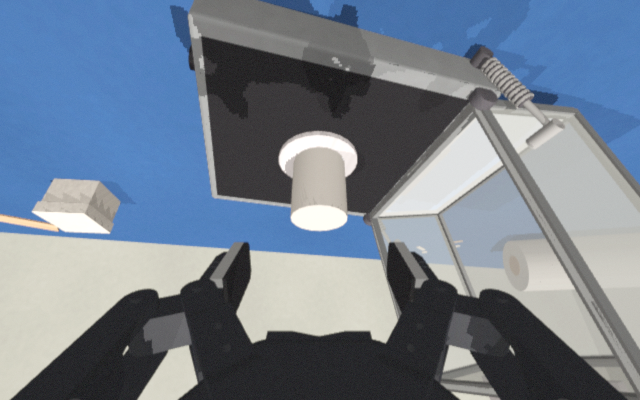

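The cup stands upright and freestanding on the disc with the hood open. My last top-view circle fit merged the cup with the white disc, so I'll redo that check from the crop positions and then hand in.

```bash
python3 - <<'E'
from h import *
t=load('t15');s=load('s15')
print('top',onz(t,178/5.27+194.5,208/5.27+159.5,.11),'scene',onz(s,198/5.27+364.5,160/5.27+164.5,.11))
for n,b in (('spool',(319,263)),('glue',(411,156)),('gift',(346,135))):
    a=load('top0')['pixels'][b[1]-12:b[1]+12,b[0]-14:b[0]+14].astype(int); c=t['pixels'][b[1]-12:b[1]+12,b[0]-14:b[0]+14].astype(int); print(n,abs(a-c).mean())
robot.finish_job()
E
```

```text
top [0.55753085 0.11917242 0.11      ] scene [0.55836173 0.11781679 0.11      ]
spool 19.958333333333332
glue 0.535218253968254
gift 0.3273809523809524
the job is handed in; nothing more can be done
```

The job is handed in at about 21 s of the 61 s limit. The hood stands wide open on its own, and the cup is upside down over the post with its rim on the metal disc.

- **Hood:** I lifted it with closed fingers under the middle of the lip and followed the hinge arc to about 1.3 rad. It then swung open by itself and stayed open in every later picture. I did not measure its final angle.
- **Cup:** I gripped it at 51.6 mm, flipped it and lowered it over the post until the rim touched, then eased off, let go and backed away about 135 mm.
- **Last position check:** The cup's top centre measures (0.558, 0.119) in the top view and (0.558, 0.118) in the scene view. The post is at about (0.558, 0.1175), so they agree within 2 mm. The cup looks upright and the wrist force is near zero.

**Checks that disagreed or failed:**
- Contact with the disc came about 3 mm higher than I had predicted. I pressed in small steps up to about 34 N before easing off. The cup's outline matches the rim lying on the disc.
- One automatic circle fit in the final top view merged the cup with the white disc, so I redid that measurement by eye from an enlarged crop.
- The picture comparison around the spool changed. I put this down to the arm's shadow having lain across it at the start, because the spool sits at the same place in both scene pictures and I did not touch it. The glue bottle and gift box are unchanged.

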